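# Rebuild the grinding head of the bench glass grinder

## Task

Get the glass grinder ready for work: lift the grey dust cover off its spindle and stand it mouth down in the black tray, then stack all the grinding wheels that lie on the table flat on the spindle, the largest at the bottom and each next one smaller, and after them put the clamping cap fully down on top of the stack. Last, push the splash door shut until it snaps home on its catch. Leave the paint jars and the other things on the table where they are.

Things in the scene. Friction and masses are not known exactly. Their poses are not given: they have to be found in the camera images.
- grinder: bench glass grinder: grey deck 250 x 250 mm, 45 mm high, fixed; origin on the table under the spindle's axis; 8 mm lips along its -x and +x edges; motor housing 135 mm high from 127 to 227 mm on its -y side; splash door on its +y side; catch post 105 mm high at (115, 128) mm
- spindle_seat (a point): top of the 72 mm wide, 5 mm high steel boss on the deck, on the spindle's axis, 50 mm above the table: the undermost wheel's underside rests here. The fixed upright spindle is 14 mm thick and ends in a round tip 62 mm above this point. Axes as the grinder's
- wheel_66: grinding wheel, a flat dark grey steel ring 66 mm across and 12 mm thick with a 20 mm hole right through; lies flat on the table at the start; origin at the centre of its underside, z up; may be absent
- wheel_58: grinding wheel, a flat dark grey steel ring 58 mm across and 12 mm thick with a 20 mm hole right through; lies flat on the table at the start; origin at the centre of its underside, z up; may be absent
- wheel_50: grinding wheel, a flat dark grey steel ring 50 mm across and 12 mm thick with a 20 mm hole right through; lies flat on the table at the start; origin at the centre of its underside, z up; may be absent
- wheel_42: grinding wheel, a flat dark grey steel ring 42 mm across and 12 mm thick with a 20 mm hole right through; lies flat on the table at the start; origin at the centre of its underside, z up; may be absent
- cap: clamping cap, a bright steel cylinder 50 mm across and 60 mm tall with a knurled band near the top, closed at the top, with a 20 mm bore 48 mm deep open at its underside; stands on the table mouth down; it pushes on by hand without turning and slides freely on the spindle; origin at the centre of its underside, z up
- cover: dust cover, a plain grey plastic cup turned mouth down over the spindle, 66 mm across, 84 mm tall, walls 3 mm; stands loose on the boss around the spindle and lifts straight off; origin at the centre of its lower rim, z up
- tray_in (a point): centre of the inner floor of the fixed black plastic tray, 160 x 140 mm outside (x, y), rim 30 mm above the table, walls and floor 4 mm; axes along its sides
- door (a joint): splash door, upright panel 200 mm long, 8 mm thick, 50 to 130 mm above the table; rad: 0 shut (panel along the grinder's +x from the hinge, on its +y side), growing counterclockwise from above; starts 1.25 to 1.6; stays where left (0.5 N at the free edge). Sprung ball catch: about 5 N at the free edge from 0.08 to 0.04 rad, then it snaps in below 0.02, against a stop at 0
- door_hinge (a point): on the door's hinge axis, in the panel's mid-plane, at mid height, 90 mm above the table; its x axis runs along the panel to the free edge, y is the outward normal (the side to push on)
- door_edge (a point): middle of the door's free edge, 200 mm from the hinge axis
- jar_a: bystander: small paint jar with black lid, 36 mm across, 55 mm tall; origin at its base
- jar_b: bystander: paint jar with red lid, 40 mm across, 65 mm tall; origin at its base
- jar_c: bystander: paint jar with green lid, 40 mm across, 65 mm tall; origin at its base
- mug: bystander: white mug, 80 mm across, 95 mm tall; origin at its base
- bottle: bystander: water bottle, 64 mm across, 200 mm tall; origin at its base
- brush: bystander: a brush lying on the table, about 200 mm long along its x axis; origin at its middle, underneath
- pot: bystander: terracotta pot, 84 mm across, 75 mm tall; origin at its base
Mind the look-alikes: they are no part of the job. Leave any pink look-alike of the cover alone.

How it is judged:
By the outcome, as a careful person would: the job done as asked, in the order asked, and still so for the second after the job is handed in, with the robot touching nothing.
Of wheel_66, wheel_58, wheel_50, wheel_42 only 3 to 4 are there at a start; the rules pass over those that are not, and their reading is None.
At some moment in a run one of wheel_66, wheel_58, wheel_50, wheel_42 may be knocked a few centimetres aside while the robot is not near it.
It also fails if it takes over 200 s, if anything falls off the work surface, if the arm or the gripper's body presses on something with over 40 N, if the wrist force passes 120 N, or if a joint passes its speed limit or range.

## Robot

A 6-joint arm with a two-finger parallel gripper is mounted at the origin on the work surface. World frame = base frame: x ahead of the robot, y to its left, z up, the work surface at z = 0. Lengths are in mm, angles in rad, forces in N, time in s.
With the tool pointing down it reaches from about 275 to 750 mm from the base axis. Payload 10.2 kg.
Tool frame: the origin (TCP) lies on the centre line of the jaws, within the pads' length; the fingertips stand 11 mm ahead of it and the grasp point (between the pads) lies 8 mm behind it; z points along the fingers, y is the direction in which the jaws open and shut (so a half turn about z gives the same grasp; the last joint's range is limited). The gripper opens to 85 mm and grips with 20 to 120 N. Pads are 22 mm wide; open, the fingers measure 114 mm over their backs; the gripper's body (76 mm by 85 mm) begins 54 mm behind the grasp point. The pads swing forward as they close: fully open they stand 13 mm farther back than shut.
Start: joints at [0.971, 0.313, 1.498, -0, 1.331, -0.223], TCP at [193.185, 488.171, 242.294] pointing down, gripper open.
Joint ranges: [-2.94, 2.94], [-0.97, 2.17], [0.19, 2.56], [-1.23, 4.37], [0.02, 3.11], [-2.88, 2.88]. Speed limits (rad/s): [2.39, 2.39, 3.01, 3.14, 3.14, 3.14].

## Interface

Orientations are given as a unit quaternion [x, y, z, w].
In Python, from cell import status, cams, robot gives the robot as it stands. The module is installed in compiled form; this text tells all that it offers.
- The arm moves only by the tool apply_moves, never from a script. Its arguments are lists of equal length, an entry for each row: "hand": the opening, from -1 (shut) to 1 (fully open); "dp": the shift along the tool's x, y, z in cm, a list of three; "dr": the turn, a rotation vector about the tool's x, y, z in degrees, a list of three. A call has exactly 5 rows; each row shifts and turns the commanded pose from where the row before left it, along the tool's axes as they then stand; what a row does not reach is not made up. A row lasts 1/12 s, in which the tool goes at most 41.7 mm and 7.16 degrees, less where a joint would pass 70% of its speed; a pose out of reach is approached as far as the arm can. A call with a gripper value outside its range is refused whole. The fingers move at their own pace and stop on an object; "force" is the grip in N (left out, the last holds). Time passes only in rows, so rows that do not move let the fingers close, or fill a call up. It gives the time, the measured TCP pose, the force and the opening at its end, in the units of the state.
- status.observe(): the state, without advancing time (a new reading comes with each control period).
- cams.read_camera(name): name is "scene" or "top" or "wrist"; returns a dict with "frame" (420x560x3 uint8, blue, green, red), "depth" (420x560 float32, mm along the optical axis (not along the pixel's ray), 0 where there is no reading), "K" (3x3 intrinsics, pixels), "camera_from_world" (4x4, takes a point from world to camera coordinates). Camera axes: x right, y down, z forward; pixel columns grow to the right and rows downward; lengths in mm; the calibration is good to about 2 mm. A picture is of the moment at which its call begins.
- robot.sign_off(): hands the job in, once; it reports no verdict.
The state is a dict: "time": time; "q": joint angles; "qd": joint speeds; "joint_torque": joint torques, N m; "tcp_pos": TCP position; "orientation": TCP orientation; "ft_force": force on the tool from outside, world axes, zero at the start; "wrist_torque": the same for the moment, N m; "width": finger opening in mm.
Only numpy, scipy, OpenCV 4.12 (cv2) and the standard library are available. Lean on these libraries where they do the work, as an engineer would, in place of code of your own. Each camera call takes 0.05 s, during which the arm holds its last target. There are 200 camera calls.

## Working session

There is one attempt and no reset: what is moved stays moved. The work goes in short steps, Python scripts to look and compute and a tool call to move; the robot and the scene stay as the last step left them, time stands still between calls to the robot, and variables do not carry over. Pictures are saved under pics/ and viewed, about 12 in all and at most 16, crops included, and the job is handed in when it is done.

Besides the shell and the picture viewer there is one more tool, called after "Request:" as name(argument=value, ...) on one line, values as JSON. apply_moves: Moves the arm, as the interface text tells. Its arguments: {"type":"object","properties":{"hand":{"type":"array"},"dp":{"type":"array"},"dr":{"type":"array"},"force":{"type":"number"}},"required":["hand","dp","dr"]}

```bash
mkdir -p pics; cat > h.py <<'E'
import numpy as np, cv2
from cell import status, cams, robot
from scipy.spatial.transform import Rotation as R
def shot(name, out=None):
    d=cams.read_camera(name)
    if out: cv2.imwrite('pics/'+out,d['frame'])
    np.savez('last_'+name+'.npz',**d)
    return d
def cloud(d):
    K=d['K'];Z=d['depth'];v,u=np.mgrid[:Z.shape[0],:Z.shape[1]]
    P=np.stack([(u-K[0,2])*Z/K[0,0],(v-K[1,2])*Z/K[1,1],Z],-1)
    T=np.linalg.inv(d['camera_from_world'])
    W=P@T[:3,:3].T+T[:3,3]; W[Z==0]=np.nan
    return W
def plane(d,u,v,z):
    K=d['K'];T=np.linalg.inv(d['camera_from_world'])
    r=T[:3,:3]@np.array([(u-K[0,2])/K[0,0],(v-K[1,2])/K[1,1],1]);o=T[:3,3]
    return o+r*(z-o[2])/r[2]
E
python3 - <<'E'
from h import *
a=shot('top','top1.png');b=shot('scene','scene1.png')
s=status.observe();print(s)
for d in(a,b):print(d['K'].tolist(),np.linalg.inv(d['camera_from_world']).round(2).tolist())
E
```

```text
{'time': 0.1, 'q': array([ 9.70554064e-01,  3.13385880e-01,  1.49835804e+00,  3.17610294e-06,
        1.33100531e+00, -2.23384722e-01]), 'qd': array([-2.89124610e-04, -1.90102233e-03, -7.61065710e-04, -4.36677193e-05,
        1.43406783e-03,  3.83699353e-04]), 'joint_torque': array([ 4.03005790e-03, -4.12903512e+01, -2.60139030e+01, -3.22238031e-05,
        3.04834954e-03,  4.19513435e-05]), 'tcp_pos': array([193.07724691, 487.97304087, 241.79763285]), 'orientation': array([ 1.87316048e-01,  9.82299528e-01, -5.29322262e-04, -2.32885238e-04]), 'ft_force': array([ 0.45574576, -0.4670604 , -0.19697987]), 'wrist_torque': array([-0.02204311, -0.03068972,  0.05086373]), 'width': 85.56863911827992}
[[437.9835203063254, 0.0, 269.24693746216656], [0.0, 437.9835203063254, 209.05272706997349], [0.0, 0.0, 1.0]] [[-0.02, -0.98, 0.2, 344.16], [-1.0, 0.02, -0.0, 129.79], [-0.0, -0.2, -0.98, 1266.84], [0.0, 0.0, 0.0, 1.0]]
[[474.30312769456, 0.0, 284.4160213567711], [0.0, 474.30312769456, 210.0477666710968], [0.0, 0.0, 1.0]] [[-0.29, 0.71, -0.65, 1348.99], [0.96, 0.22, -0.18, 371.83], [0.02, -0.67, -0.74, 1005.85], [0.0, 0.0, 0.0, 1.0]]
```

View pics/top1.png

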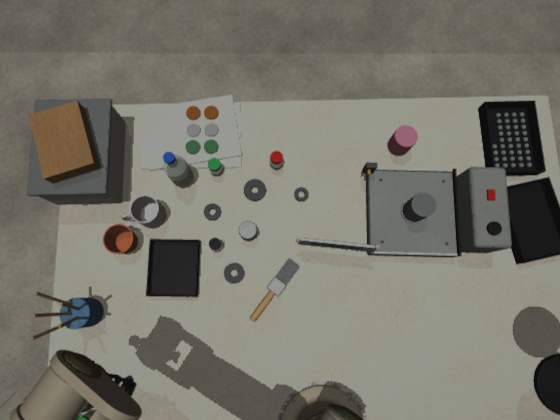

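View pics/scene1.png

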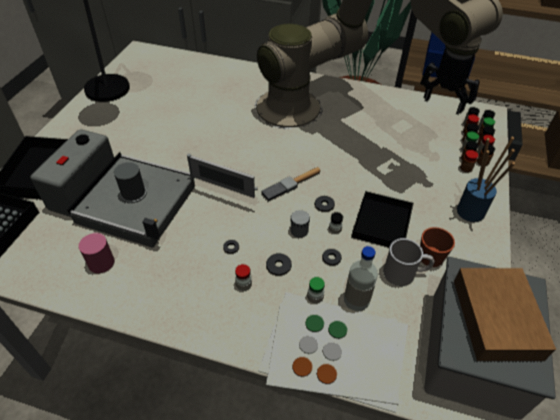

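Top view: four wheels at (255,190), (212,212), (301,194) and (234,273). The cap is at (248,230) and black-lid jar_a at (215,243). The tray is at (173,268), since its size fits 160x140. The right-hand (535,220) tray is too long, and (512,137) is perforated. The cover is grey at (422,207) on the spindle; the pink cup at (404,140) is the look-alike. The door hinge is at about (375,247), with the free edge at (300,240).

```bash
cat >> h.py <<'E'
def circ(P):
    # P Nx2 -> algebraic circle fit
    A=np.c_[2*P,np.ones(len(P))];s=np.linalg.lstsq(A,(P**2).sum(1),rcond=None)[0]
    return s[0],s[1],np.sqrt(s[2]+s[0]**2+s[1]**2)
def blobs(d,zlo,zhi,box=None,minpx=15):
    W=cloud(d);m=((W[...,2]>zlo)&(W[...,2]<zhi)).astype(np.uint8)
    if box is not None:
        u0,u1,v0,v1=box;k=np.zeros_like(m);k[v0:v1,u0:u1]=1;m&=k
    n,l,st,c=cv2.connectedComponentsWithStats(m)
    for i in range(1,n):
        if st[i,4]<minpx: continue
        p=W[l==i];mc=cv2.minEnclosingCircle(p[:,:2].astype(np.float32))
        print('px',c[i].round(1),'n',st[i,4],'mean',p.mean(0).round(1),'encl',np.round(mc[0],1),'d',round(2*mc[1],1))
E
python3 - <<'E'
from h import *
d=dict(np.load('last_top.npz'));W=cloud(d)
print('table z',np.nanmedian(W[200:280,270:290,2]))
print('wheels/brush');blobs(d,6,16,(140,340,120,330))
print('cap');blobs(d,50,72,(140,320,120,330))
print('cover');blobs(d,120,150,(380,440,180,240))
print('pink');blobs(d,60,150,(380,440,110,165))
print('deck');blobs(d,41,48,(350,470,150,270))
print('deck lip');blobs(d,49,60,(350,470,150,270))
print('housing');blobs(d,128,140,(450,520,150,270))
print('door');blobs(d,115,140,(280,390,220,260))
print('tray rim');blobs(d,24,36,(140,210,230,310));print('tray floor');blobs(d,1.5,7,(145,205,235,300),300)
im=d['frame'];cv2.imwrite('pics/c1.png',cv2.resize(im[120:310,140:480],(800,447),interpolation=cv2.INTER_CUBIC))
E
```

```text
table z 0.8448640625263124
wheels/brush
px [192.2 139.8] n 2396 mean [822.4 353.6   8.9] encl [830.1 355.7] d 316.8
px [189.9 183.7] n 15 mean [684.1 358.2  11.5] encl [686.  360.6] d 33.6
px [254.7 189.8] n 330 mean [660.9 166.7  12. ] encl [663.4 166.8] d 70.1
px [301.1 194.5] n 112 mean [643.6  30.3  11.6] encl [644.1  30.4] d 42.4
px [143.7 209.5] n 41 mean [609.8 493.1   9.3] encl [607.8 491.3] d 46.7
px [211.9 211.7] n 181 mean [598.  292.8  11.6] encl [598.9 292.1] d 50.8
px [152.8 210.7] n 26 mean [606.1 466.7   7.7] encl [606.4 467.7] d 27.2
px [146.7 218.5] n 23 mean [583.1 483.6   8.2] encl [583.2 484.3] d 32.6
px [169.6 264.3] n 18 mean [448.3 414.1   7.5] encl [453.5 414.6] d 30.1
px [183.5 265.3] n 23 mean [444.4 374.1   7.5] encl [446.7 372.9] d 34.4
px [233.8 273.1] n 276 mean [418.8 230.1  11.8] encl [419.  230.7] d 58.1
px [281.  274.6] n 21 mean [411.3  96.4  14.4] encl [414.3  96.2] d 34.6
px [169.9 275.9] n 32 mean [415.4 412.4   7.1] encl [414.9 412. ] d 43.3
px [153.5 285.9] n 17 mean [388.2 458.2   7.6] encl [389.7 459.3] d 23.3
px [150.9 291.4] n 21 mean [373
[... 912 characters left out ...]
   82.4] encl [ 791.5 -268. ] d 70.2
deck
px [411.5 212.3] n 4942 mean [ 577.  -278.7   45. ] encl [ 581.  -286.5] d 324.8
deck lip
px [434.1 211.5] n 718 mean [ 576.6 -339.6   54.4] encl [ 576.8 -287.3] d 339.0
px [406.3 214.2] n 68 mean [ 569.7 -260.9   52.6] encl [ 578.9 -276.8] d 74.5
housing
px [489.6 206.9] n 2659 mean [ 569.4 -455.9  135. ] encl [ 569.3 -457.4] d 232.3
door
px [340.6 243.6] n 303 mean [481.7 -58.3 128.4] encl [482.9 -56.2] d 203.6
tray rim
px [154. 246.] n 58 mean [499.3 454.6  29. ] encl [488.9 438.4] d 78.4
px [175.3 272.6] n 259 mean [423.5 392.3  29.5] encl [436.6 400.2] d 208.2
tray floor
px [173.4 268. ] n 1715 mean [437.9 403.5   4.3] encl [438.6 402.3] d 195.4
```

View pics/c1.png

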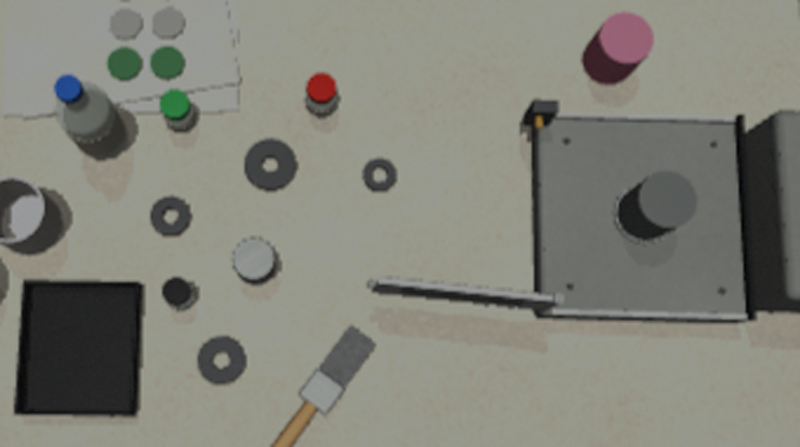

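Request:
apply_moves(hand=[1, 1, 1, 1, 1], dp=[[0, 0, 0], [0, 0, 0], [0, 0, 0], [0, 0, 0], [0, 0, 0]], dr=[[0, 0, -5.4], [0, 0, -5.4], [0, 0, -5.4], [0, 0, -5.4], [0, 0, 0]], force=40)

```text
time: 0.52
tcp_pos: [193.1, 488.1, 242.0]
orientation: [-0.002, 1.0, -0.0, -0.0]
ft_force: [0.3, 1.2, 0.3]
width: 85.1
```

Request:
apply_moves(hand=[1, 1, 1, 1, 1], dp=[[-1.75, -3.5, 0], [-1.75, -3.5, 0], [-1.75, -3.5, 0], [-1.75, -3.5, 0], [-1.75, -3.5, 0]], dr=[[0, 0, 0], [0, 0, 0], [0, 0, 0], [0, 0, 0], [0, 0, 0]])

```text
time: 0.93
tcp_pos: [280.9, 311.5, 242.2]
orientation: [0.001, 1.0, -0.0, -0.0]
ft_force: [1.1, 0.2, -0.2]
width: 85.3
```

Request:
apply_moves(hand=[1, 1, 1, 1, 1], dp=[[-1.75, -3.5, 0], [-1.75, -3.5, 0], [-1.75, -3.5, 0], [-1.75, -3.5, 0], [-1.75, -3.5, 0]], dr=[[0, 0, 0], [0, 0, 0], [0, 0, 0], [0, 0, 0], [0, 0, 0]])

```text
time: 1.35
tcp_pos: [368.5, 136.4, 242.4]
orientation: [0.002, 1.0, 0.0, 0.0]
ft_force: [1.5, 0.5, 0.5]
width: 85.6
```

Request:
apply_moves(hand=[1, 1, 1, 1, 1], dp=[[-1.75, -3.5, 0], [-1.75, -3.5, 0], [-1.75, -3.5, 0], [-1.75, -3.5, 0], [-1.75, -3.5, 0]], dr=[[0, 0, 0], [0, 0, 0], [0, 0, 0], [0, 0, 0], [0, 0, 0]])

```text
time: 1.77
tcp_pos: [456.2, -38.8, 242.2]
orientation: [0.002, 1.0, 0.0, -0.0]
ft_force: [0.1, 0.2, 1.1]
width: 85.5
```

```bash
cat >> h.py <<'E'
def to(x,y,z=None):
    s=status.observe();p=s['tcp_pos'];M=R.from_quat(s['orientation'])
    z=p[2] if z is None else z
    print('tcp',p.round(1),'rpy-axes',M.as_matrix()[:,0].round(3),M.as_matrix()[:,2].round(3),'f',s['ft_force'].round(1),'w',round(s['width'],1),'t',round(s['time'],1))
    print('tool delta cm',(M.inv().apply(np.array([x,y,z])-p)/10).round(2))
E
python3 - <<'E'
from h import *
to(578,-282,242)
d=shot('wrist','w1.png');print(d['K'].round(1).tolist(),np.linalg.inv(d['camera_from_world']).round(2).tolist())
W=cloud(d);m=np.abs(W[...,2]-134)<1.5
blobs(d,132,138)
E
```

```text
tcp [456.2 -38.8 242.2] rpy-axes [-1.     0.004  0.   ] [-0.  0. -1.] f [0.1 0.2 1.1] w 85.5 t 1.8
tool delta cm [-1.227e+01 -2.428e+01  2.000e-02]
[[310.6, 0.0, 281.4], [0.0, 310.6, 209.8], [0.0, 0.0, 1.0]] [[0.0, 0.96, 0.28, 384.37], [1.0, -0.0, -0.0, -38.73], [-0.0, 0.28, -0.96, 373.13], [0.0, 0.0, 0.0, 1.0]]
px [146.4 229. ] n 104 mean [ 471.1 -150.2  132.6] encl [ 470.9 -150.1] d 12.2
px [ 14.3 328.2] n 1116 mean [ 565.9 -281.8  133.2] encl [ 577.3 -281.1] d 65.1
```

View pics/w1.png

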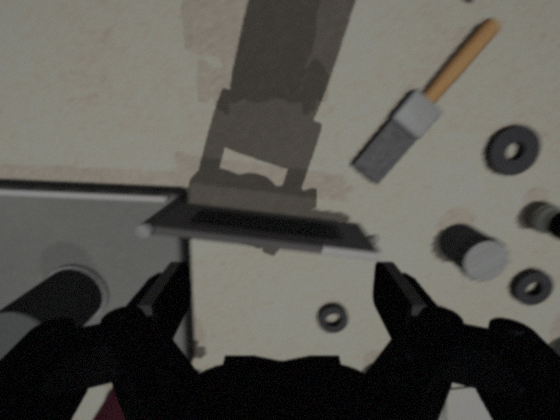

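Wrist view: the door panel crosses at (270,235) with its hinge pin at (146,229). The cover is bottom-left at (15,330), wheel_42 is at (333,317), and the fingers show at (165,300) and (400,300).

Request:
apply_moves(hand=[1, 1, 1, 1, 1], dp=[[-1.75, -3.5, 0], [-1.75, -3.5, 0], [-1.75, -3.5, 0], [-1.75, -3.5, 0], [-1.75, -3.5, 0]], dr=[[0, 0, 0], [0, 0, 0], [0, 0, 0], [0, 0, 0], [0, 0, 0]])

```text
time: 2.23
tcp_pos: [543.8, -213.5, 242.0]
orientation: [0.002, 1.0, 0.0, -0.0]
ft_force: [1.2, 0.3, 0.1]
width: 85.4
```

Request:
apply_moves(hand=[1, 1, 1, 1, 1], dp=[[-1.75, -3.4, 0], [-1.75, -3.4, 0], [0, 0, 0], [0, 0, 0], [0, 0, 0]], dr=[[0, 0, -0.2], [0, 0, 0], [0, 0, 0], [0, 0, 0], [0, 0, 0]])

```text
time: 2.65
tcp_pos: [578.3, -279.1, 241.9]
orientation: [-0.001, 1.0, 0.0, -0.0]
ft_force: [-0.4, 1.2, -0.8]
width: 85.6
```

```bash
python3 - <<'E'
from h import *
d=shot('wrist','w2.png');blobs(d,131,138,minpx=100)
W=cloud(d)
for v in range(100,400,20): print(v,W[v,281].round(0), W[v,220].round(0))
t=dict(np.load('last_top.npz'));W=cloud(t);m=(W[...,2]>132)&(W[...,2]<137);m[:,:400]=0;m[:,445:]=0
c=cv2.findContours(m.astype(np.uint8),0,1)[0];c=max(c,key=len)[:,0]
print('top circ',[round(x,1) for x in circ(np.array([W[v,u,:2] for u,v in c]))])
to(578,-282,115)
E
```

```text
px [ 62.9 189.7] n 25154 mean [ 564.4 -451.6  134. ] encl [ 571.7 -455.4] d 229.0
px [462.5  67.6] n 246 mean [ 471.4 -150.5  132.3] encl [ 471.6 -150.7] d 12.8
px [279.7 211.9] n 4911 mean [ 578.9 -280.7  133.2] encl [ 579.9 -280.7] d 65.9
100 [ 489. -280.   46.] [ 489. -341.   44.]
120 [ 508. -280.   45.] [ 508. -342.   45.]
140 [ 528. -280.   44.] [ 528. -343.   44.]
160 [ 547. -280.   52.] [ 548. -344.   45.]
180 [ 552. -280.  134.] [ 570. -345.   44.]
200 [ 569. -280.  133.] [ 592. -346.   43.]
220 [ 585. -280.  133.] [ 615. -348.   44.]
240 [ 603. -280.  133.] [ 638. -349.   45.]
260 [ 663. -280.   45.] [ 664. -350.   44.]
280 [ 689. -280.   45.] [ 689. -352.   44.]
300 [ 746. -280.   -2.] [ 745. -363.   -1.]
320 [ 760. -280.   22.] [ 777. -365.   -1.]
340 [ 761. -279.   59.] [ 809. -366.    0.]
360 [ 568. -280.  305.] [ 845. -369.   -1.]
380 [ 567. -280.  312.] [ 567. -294.  312.]
top circ [np.float64(578.8), np.float64(-282.1), np.float64(30.3)]
tcp [ 578.3 -278.7  242.5] rpy-axes [-1.    -0.003  0.   ] [-0.  0. -1.] f [-0.5  0.7  0.3] w 85.4 t 2.7
tool delta cm [ 0.02 -0.34 12.75]
```

Request:
apply_moves(hand=[1, 1, 1, 1, 1], dp=[[-0.07, -0.2, 3.5], [0, 0, 3.5], [0, 0, 3.5], [0, 0, 2.2], [0, 0, 0]], dr=[[0, 0, 0.2], [0, 0, 0], [0, 0, 0], [0, 0, 0], [0, 0, 0]])

```text
time: 3.12
tcp_pos: [577.2, -279.2, 111.1]
orientation: [-0.0, 1.0, 0.002, -0.003]
ft_force: [-1.1, 0.2, -0.4]
width: 85.5
```

Request:
apply_moves(hand=[-1, -1, -1, -1, -1], dp=[[0, 0, 0], [0, 0, 0], [0, 0, 0], [0, 0, 0], [0, 0, 0]], dr=[[0, 0, 0], [0, 0, 0], [0, 0, 0], [0, 0, 0], [0, 0, 0]], force=30)

```text
time: 3.53
tcp_pos: [580.2, -282.1, 118.2]
orientation: [-0.0, 1.0, -0.001, 0.002]
ft_force: [1.0, 1.5, 8.1]
width: 65.7
```

Request:
apply_moves(hand=[-1, -1, -1, -1, -1], dp=[[0, 0, 0], [0, 0, 0], [0, 0, 0], [0, 0, 0], [0, 0, 0]], dr=[[0, 0, 0], [0, 0, 0], [0, 0, 0], [0, 0, 0], [0, 0, 0]])

```text
time: 3.95
tcp_pos: [580.2, -282.0, 118.2]
orientation: [-0.0, 1.0, -0.001, 0.002]
ft_force: [0.2, 1.7, 7.0]
width: 65.3
```

Request:
apply_moves(hand=[-1, -1, -1, -1, -1], dp=[[0, 0, -1], [0, 0, -3], [0, 0, -3], [0, 0, -3], [0, 0, -2]], dr=[[0, 0, 0], [0, 0, 0], [0, 0, 0], [0, 0, 0], [0, 0, 0]])

```text
time: 4.37
tcp_pos: [579.5, -281.9, 240.0]
orientation: [-0.0, 1.0, -0.001, 0.002]
ft_force: [0.7, 0.2, -0.4]
width: 65.7
```

```bash
python3 - <<'E'
from h import *
d=shot('wrist','w3.png')
t=shot('top');blobs(t,205,260,(350,480,130,280))
print('spindle');blobs(t,75,120,(380,430,180,240))
# tray rim rect
W=cloud(t);m=(W[...,2]>24)&(W[...,2]<34);m[:230]=0;m[310:]=0;m[:,:142]=0;m[:,208:]=0
print('tray',cv2.minAreaRect(W[m][:,:2].astype(np.float32)))
to(438,403)
E
```

```text
px [423.3 199.4] n 29 mean [ 572.9 -249.6  226.6] encl [ 573.8 -249.7] d 19.4
spindle
px [417.3 208.7] n 29 mean [ 576.1 -278.5   95.7] encl [ 578.5 -281.6] d 13.8
tray ((437.0894470214844, 401.13720703125), (141.52174377441406, 156.63360595703125), 88.6510238647461)
tcp [ 580.1 -282.3  240.7] rpy-axes [-1.    -0.    -0.007] [ 0.007 -0.005 -1.   ] f [ 1.1 -0.8 -1.1] w 65.4 t 4.5
tool delta cm [14.2  68.53 -0.45]
```

View pics/w3.png

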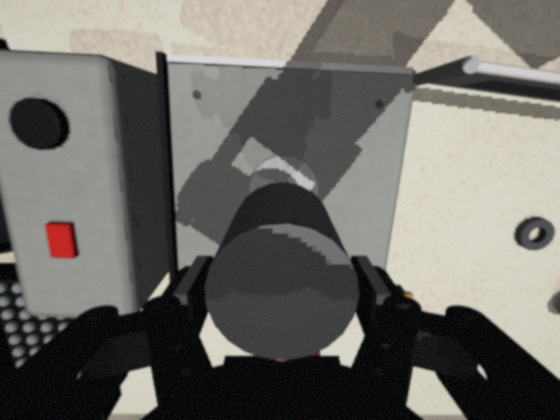

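The cover is held and clear of the spindle. The spindle shows at (283,175) on the deck, and wheel_42 is at (535,233).

Request:
apply_moves(hand=[-1, -1, -1, -1, -1], dp=[[0.8, 3.8, 0], [0.8, 3.8, 0], [0.8, 3.8, 0], [0.8, 3.8, 0], [0.8, 3.8, 0]], dr=[[0, 0, 0], [0, 0, 0], [0, 0, 0], [0, 0, 0], [0, 0, 0]])

```text
time: 4.88
tcp_pos: [538.0, -89.9, 235.0]
orientation: [0.0, 1.0, 0.0, -0.0]
ft_force: [1.6, 1.1, -0.3]
width: 65.2
```

Request:
apply_moves(hand=[-1, -1, -1, -1, -1], dp=[[0.8, 3.8, 0], [0.8, 3.8, 0], [0.8, 3.8, 0], [0.8, 3.8, 0], [0.8, 3.8, 0]], dr=[[0, 0, 0], [0, 0, 0], [0, 0, 0], [0, 0, 0], [0, 0, 0]])

```text
time: 5.3
tcp_pos: [498.0, 100.0, 235.2]
orientation: [0.0, 1.0, -0.0, -0.0]
ft_force: [0.6, -0.0, 0.0]
width: 65.7
```

Request:
apply_moves(hand=[-1, -1, -1, -1, -1], dp=[[0.8, 3.8, 0], [0.8, 3.8, 0], [0.8, 3.8, 0], [0.8, 3.8, 0], [0.8, 3.8, 0]], dr=[[0, 0, 0], [0, 0, 0], [0, 0, 0], [0, 0, 0], [0, 0, 0]])

```text
time: 5.72
tcp_pos: [457.9, 290.0, 235.1]
orientation: [-0.0, 1.0, -0.0, -0.0]
ft_force: [0.4, 0.0, -0.1]
width: 65.2
```

Request:
apply_moves(hand=[-1, -1, -1, -1, -1], dp=[[0.8, 3.8, 0], [0.8, 3.8, 0], [0.8, 3.8, 0], [0, 0, 0], [0, 0, 0]], dr=[[0, 0, 0], [0, 0, 0], [0, 0, 0], [0, 0, 0], [0, 0, 0]])

```text
time: 6.13
tcp_pos: [434.0, 403.4, 234.5]
orientation: [-0.002, 1.0, -0.0, -0.001]
ft_force: [0.1, 0.3, -0.4]
width: 65.8
```

```bash
python3 - <<'E'
from h import *
to(437,401,73)
E
```

```text
tcp [434.  403.4 234.5] rpy-axes [-1.    -0.003  0.001] [-0.001 -0.001 -1.   ] f [ 0.1  0.3 -0.4] w 65.8 t 6.1
tool delta cm [-0.32 -0.23 16.15]
```

Request:
apply_moves(hand=[-1, -1, -1, -1, -1], dp=[[-0.32, -0.23, 3], [0, 0, 4], [0, 0, 4], [0, 0, 2.5], [0, 0, 1]], dr=[[0, 0, 0], [0, 0, 0], [0, 0, 0], [0, 0, 0], [0, 0, 0]])

```text
time: 6.55
tcp_pos: [437.0, 397.6, 86.4]
orientation: [0.001, 1.0, -0.002, -0.003]
ft_force: [0.2, -0.7, -0.6]
width: 65.4
```

Request:
apply_moves(hand=[-1, -1, -1, -1, -1], dp=[[0, 0, 0.5], [0, 0, 0.4], [0, 0, 0.3], [0, 0, 0.2], [0, 0, 0.1]], dr=[[0, 0, 0], [0, 0, 0], [0, 0, 0], [0, 0, 0], [0, 0, 0]])

```text
time: 6.97
tcp_pos: [438.7, 400.2, 76.2]
orientation: [-0.0, 1.0, 0.0, 0.001]
ft_force: [-0.5, 0.4, -0.6]
width: 65.4
```

```bash
python3 - <<'E'
from h import *
to(437,401,72.2)
E
```

```text
tcp [438.7 400.2  76.2] rpy-axes [-1.    -0.    -0.002] [ 0.002  0.001 -1.   ] f [-0.5  0.4 -0.6] w 65.4 t 7.0
tool delta cm [0.17 0.08 0.4 ]
```

Request:
apply_moves(hand=[-1, -1, -1, -1, -1], dp=[[0, 0, 0.2], [0, 0, 0.2], [0, 0, 0.05], [0, 0, 0], [0, 0, 0]], dr=[[0, 0, 0], [0, 0, 0], [0, 0, 0], [0, 0, 0], [0, 0, 0]])

```text
time: 7.38
tcp_pos: [438.5, 400.3, 72.2]
orientation: [-0.0, 1.0, 0.0, 0.001]
ft_force: [-2.6, -1.4, 8.8]
width: 65.5
```

Request:
apply_moves(hand=[1, 1, 1, 1, 1], dp=[[0, 0, 0], [0, 0, 0], [0, 0, 0], [0, 0, 0], [0, 0, 0]], dr=[[0, 0, 0], [0, 0, 0], [0, 0, 0], [0, 0, 0], [0, 0, 0]])

```text
time: 7.8
tcp_pos: [438.2, 399.9, 70.7]
orientation: [-0.0, 1.0, -0.0, -0.0]
ft_force: [-0.4, -0.2, 0.1]
width: 85.4
```

Request:
apply_moves(hand=[1, 1, 1, 1, 1], dp=[[0, 0, -0.5], [0, 0, -2], [0, 0, -4], [0, 0, -4], [0, 0, -4]], dr=[[0, 0, 0], [0, 0, 0], [0, 0, 0], [0, 0, 0], [0, 0, 0]])

```text
time: 8.22
tcp_pos: [437.9, 399.8, 217.9]
orientation: [-0.0, 1.0, -0.0, -0.0]
ft_force: [-0.3, 0.9, -0.9]
width: 85.3
```

Request:
apply_moves(hand=[1, 1, 1, 1, 1], dp=[[-2.8, -3, 0], [-3, -3, 0], [-3, -3, 0], [-3, -3, 0], [-3, -3, 0]], dr=[[0, 0, 0], [0, 0, 0], [0, 0, 0], [0, 0, 0], [0, 0, 0]])

```text
time: 8.63
tcp_pos: [585.2, 250.5, 216.4]
orientation: [-0.0, 1.0, 0.0, 0.0]
ft_force: [0.5, 0.5, -0.5]
width: 85.5
```

Request:
apply_moves(hand=[1, 1, 1, 1, 1], dp=[[-2.3, -2.6, 0], [-2.2, -2.6, 0], [-1.5, -2.6, 0], [0, 0, 0], [0, 0, 0]], dr=[[0, 0, 0], [0, 0, 0], [0, 0, 0], [0, 0, 0], [0, 0, 0]])

```text
time: 9.05
tcp_pos: [644.6, 172.9, 215.7]
orientation: [0.001, 1.0, 0.0, -0.0]
ft_force: [0.3, 0.9, 0.9]
width: 85.5
```

```bash
python3 - <<'E'
from h import *
d=shot('wrist','w4.png');blobs(d,7,16,minpx=300)
t=shot('top');print('cover');blobs(t,80,95,(140,210,230,310));print('spindle');blobs(t,60,125,(390,430,185,240),5);blobs(t,48.5,53,(390,430,185,240),5)
s=status.observe()
to(662,167,20)
E
```

```text
px [472.7  42.8] n 467 mean [502.9 359.1  11.4] encl [492.4 390.4] d 129.0
px [533.  136.1] n 461 mean [591.6 437.   11.6] encl [594.2 458.1] d 76.1
px [396.1 143.3] n 1511 mean [598.3 294.2  10.9] encl [599.  294.9] d 50.2
px [155.5 186.9] n 897 mean [644.8  33.7  10.9] encl [645.5  33. ] d 42.2
px [278.9 200.7] n 2389 mean [660.9 169.7  11.1] encl [662.  169.6] d 66.0
px [375.5 342.5] n 541 mean [850.6 293.4   9.9] encl [853.8 296.7] d 44.5
cover
px [169.  265.6] n 480 mean [438.2 397.5  88.1] encl [438.3 397.9] d 66.2
spindle
px [417.3 208.6] n 53 mean [ 577.  -279.4   92.7] encl [ 578.4 -281. ] d 14.7
px [413.1 211.4] n 313 mean [ 577.6 -281.5   50.6] encl [ 580. -281.] d 80.2
px [427.  201.4] n 5 mean [ 605.8 -324.1   49.6] encl [ 607.  -324.3] d 10.9
px [395.4 229. ] n 5 mean [ 528.6 -227.9   49.3] encl [ 528.7 -228.3] d 6.5
tcp [643.7 174.9 216. ] rpy-axes [-1.    -0.001  0.   ] [-0.  0. -1.] f [ 0.6 -0.3 -0. ] w 85.1 t 9.2
tool delta cm [-1.83 -0.79 19.6 ]
```

View pics/w4.png

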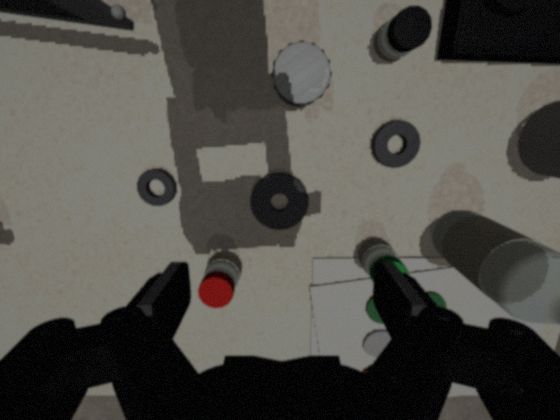

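The cover stands in the tray: top face at z=88 and (438,398) by the depth fit. wheel_66 is at (279,201) in the wrist view, wheel_50 at (396,143), wheel_42 at (156,187), the cap at (302,73), the red jar at (217,285).

Request:
apply_moves(hand=[1, 1, 0.8, 0.7, 0.7], dp=[[-0.8, -0.25, 2], [-1, -0.3, 4], [0, 0, 4], [0, 0, 3.5], [0, 0, 2]], dr=[[0, 0, 0], [0, 0, 0], [0, 0, 0], [0, 0, 0], [0, 0, 0]])

```text
time: 9.57
tcp_pos: [659.7, 170.0, 56.6]
orientation: [-0.001, 1.0, -0.0, -0.003]
ft_force: [-0.2, 0.7, -0.6]
width: 72.5
```

Request:
apply_moves(hand=[0.7, 0.7, 0.7, 0.7, 0.7], dp=[[0, 0, 1], [0, 0, 0.7], [0, 0, 0.4], [0, 0, 0], [0, 0, 0]], dr=[[0, 0, 0], [0, 0, 0], [0, 0, 0], [0, 0, 0], [0, 0, 0]])

```text
time: 9.98
tcp_pos: [662.7, 169.0, 41.3]
orientation: [-0.0, 1.0, 0.0, 0.001]
ft_force: [0.6, -0.3, -0.4]
width: 72.4
```

```bash
python3 - <<'E'
from h import *
d=shot('wrist','w5.png')
to(662,169.5,15)
W=cloud(d)
# finger tips: near-camera points with z lowest
m=(W[...,2]>20)&(W[...,2]<70)&(abs(W[...,0]-662)<30)&(abs(W[...,1]-169)<70)
p=W[m];print(len(p))
for sgn in(-1,1):
    q=p[(p[:,1]-169)*sgn>0];print(q.min(0) if len(q) else None, q.max(0) if len(q) else None)
E
```

```text
tcp [662.8 168.9  41.4] rpy-axes [-1.    -0.    -0.002] [ 0.002  0.    -1.   ] f [-0.3 -0.7  0. ] w 72.2 t 10.0
tool delta cm [0.08 0.06 2.63]
3705
[650.59076837 118.69032924  36.70854015] [674.08172097 133.01221545  69.9888369 ]
[650.81525361 204.50442783  37.07139182] [674.03986841 218.83770524  69.99875763]
```

View pics/w5.png

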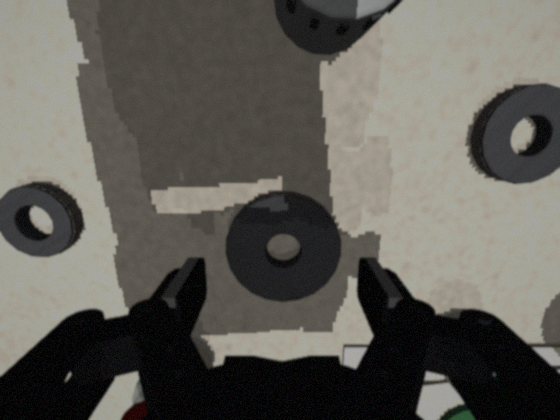

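Wrist view: the wheel_66 hole is at (284,247) between the open fingers, whose tips measure z≈37 (4.5 mm ahead of the TCP at this width).

Request:
apply_moves(hand=[0.7, 0.7, 0.7, 0.7, 0.7], dp=[[0.08, 0.06, 1], [0, 0, 1], [0, 0, 0.7], [0, 0, 0.4], [0, 0, 0.2]], dr=[[0, 0, 0], [0, 0, 0], [0, 0, 0], [0, 0, 0], [0, 0, 0]])

```text
time: 10.45
tcp_pos: [660.8, 169.2, 5.5]
orientation: [-0.0, 1.0, -0.0, -0.001]
ft_force: [0.4, -0.9, 0.6]
width: 72.7
```

Request:
apply_moves(hand=[0.7, -1, -1, -1, -1], dp=[[0, 0, 0], [0, 0, 0], [0, 0, 0], [0, 0, 0], [0, 0, 0]], dr=[[0, 0, 0], [0, 0, 0], [0, 0, 0], [0, 0, 0], [0, 0, 0]], force=50)

```text
time: 10.87
tcp_pos: [661.8, 169.3, 7.6]
orientation: [-0.0, 1.0, 0.0, 0.001]
ft_force: [0.2, -0.2, 4.4]
width: 64.3
```

Request:
apply_moves(hand=[-1, -1, -1, -1, -1], dp=[[0, 0, 0], [0, 0, 0], [0, 0, 0], [0, 0, 0], [0, 0, 0]], dr=[[0, 0, 0], [0, 0, 0], [0, 0, 0], [0, 0, 0], [0, 0, 0]])

```text
time: 11.28
tcp_pos: [661.8, 169.3, 7.6]
orientation: [-0.0, 1.0, 0.0, 0.001]
ft_force: [-1.0, 0.7, 5.4]
width: 64.0
```

```bash
python3 - <<'E'
from h import *
to(579,-281,200)
E
```

```text
tcp [661.8 169.3   7.6] rpy-axes [-1.    -0.    -0.001] [ 0.001  0.    -1.   ] f [-1.   0.7  5.4] w 64.0 t 11.3
tool delta cm [  8.26 -45.03 -19.25]
```

Request:
apply_moves(hand=[-1, -1, -1, -1, -1], dp=[[0, 0, -1], [0, 0, -4], [0, 0, -4], [0, 0, -4], [0, 0, -3]], dr=[[0, 0, 0], [0, 0, 0], [0, 0, 0], [0, 0, 0], [0, 0, 0]])

```text
time: 11.7
tcp_pos: [661.5, 169.3, 170.8]
orientation: [-0.0, 1.0, 0.0, 0.001]
ft_force: [1.1, -0.1, -1.1]
width: 64.0
```

Request:
apply_moves(hand=[-1, -1, -1, -1, -1], dp=[[0, 0, -2], [0, 0, -1], [0.5, -2.5, 0], [0.7, -3.8, 0], [0.7, -3.8, 0]], dr=[[0, 0, 0], [0, 0, 0], [0, 0, 0], [0, 0, 0], [0, 0, 0]])

```text
time: 12.12
tcp_pos: [641.3, 67.9, 195.5]
orientation: [-0.001, 1.0, 0.0, -0.001]
ft_force: [1.0, -0.7, -1.8]
width: 64.1
```

Request:
apply_moves(hand=[-1, -1, -1, -1, -1], dp=[[0.7, -3.8, 0], [0.7, -3.8, 0], [0.7, -3.8, 0], [0.7, -3.8, 0], [0.7, -3.8, 0]], dr=[[0, 0, 0], [0, 0, 0], [0, 0, 0], [0, 0, 0], [0, 0, 0]])

```text
time: 12.53
tcp_pos: [606.2, -123.3, 195.8]
orientation: [-0.0, 1.0, 0.0, -0.001]
ft_force: [0.3, -0.3, -1.0]
width: 64.0
```

Request:
apply_moves(hand=[-1, -1, -1, -1, -1], dp=[[0.7, -3.8, 0], [0.7, -3.8, 0], [0.7, -3.8, 0], [0.4, -2, 0], [0, 0, 0]], dr=[[0, 0, 0], [0, 0, 0], [0, 0, 0], [0, 0, 0], [0, 0, 0]])

```text
time: 12.95
tcp_pos: [580.7, -259.9, 195.3]
orientation: [0.002, 1.0, 0.0, -0.001]
ft_force: [-0.5, -0.2, -1.8]
width: 63.8
```

```bash
python3 - <<'E'
from h import *
to(579,-281,200)
d=shot('wrist','w6.png');K=d['K']
T=d['camera_from_world'];print(T.round(3).tolist())
s=status.observe()['tcp_pos'];print('wheel');blobs(d,s[2]-5,s[2]+9,minpx=300)
E
```

```text
tcp [ 580.7 -259.9  195.3] rpy-axes [-1.     0.005  0.002] [-0.002  0.    -1.   ] f [-0.5 -0.2 -1.8] w 63.8 t 12.9
tool delta cm [ 0.16 -2.11 -0.47]
[[0.005, 1.0, 0.0, 256.943], [0.96, -0.005, 0.28, -581.505], [0.28, -0.001, -0.96, 170.538], [0.0, 0.0, 0.0, 1.0]]
wheel
px [281.5 276.2] n 14328 mean [ 578.6 -260.1  198.5] encl [ 575.8 -260. ] d 78.7
```

View pics/w6.png

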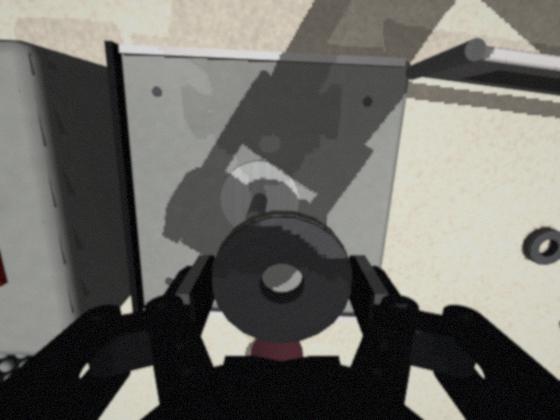

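Held wheel_66: the hole is centred at about (282,281). The spindle tip is at (259,200) and the boss is centred near column 260.

```bash
python3 - <<'E'
from h import *
d=dict(np.load('last_wrist.npz'));W=cloud(d);z=W[...,2]
print('hole',plane(d,282.5,281,199.7).round(1))
m=(z>194)&(z<206)&(abs(W[...,1]+260)<40)
# hole: fit of not-wheel region inside
mm=m.astype(np.uint8);h=np.zeros_like(mm);h[255:310,255:310]=1-mm[255:310,255:310]
ys,xs=np.nonzero(h);print('holepx',xs.mean(),ys.mean(),xs.min(),xs.max(),ys.min(),ys.max())
top=W[m&(z>197.5)];print('wheel top z',np.median(top[:,2]), 'x range',np.percentile(top[:,0],[0.5,99.5]),'y',np.percentile(top[:,1],[.5,99.5]))
b=(z>48)&(z<53);b[:140]=0;b[260:]=0;b[:,200:]&=True;b[:,:200]=0;b[:,320:]=0
c=max(cv2.findContours(b.astype(np.uint8),0,1)[0],key=len)[:,0];P=np.array([W[v,u,:2] for u,v in c if v<210])
print('boss',circ(P),len(P))
s=(z>70)&(z<118)&(abs(W[...,0]-578)<20)&(abs(W[...,1]+281)<20);p=W[s];print(len(p))
for lo in range(70,118,8):
    q=p[(p[:,2]>=lo)&(p[:,2]<lo+8)]
    if len(q): print(lo,q.mean(0).round(1),np.ptp(q[:,1]).round(1),q.min(0).round(1)[0])
E
```

```text
hole [ 579.9 -259.6  199.7]
holepx 281.52636282394997 280.1626452189455 259 307 259 308
wheel top z 198.85304441853214 x range [550.26430319 612.5910999 ] y [-295.23131728 -224.79243433]
boss (np.float64(571.1835405059842), np.float64(-280.30244841664233), np.float64(28.483828486879577)) 197
269
70 [ 574.9 -279.    74.4] 13.1 573.1
78 [ 574.4 -279.    82.1] 12.5 572.8
86 [ 574.5 -279.7   89.9] 13.2 572.8
94 [ 574.3 -279.5   97.9] 11.9 572.8
102 [ 575.  -281.7  106.9] 11.9 572.8
110 [ 576.6 -282.7  110.6] 5.3 575.2
```

Request:
apply_moves(hand=[-1, -1, -1, -1, -1], dp=[[0.02, -1.1, 0], [0.02, -1, 0], [0, 0, 2], [0, 0, 3], [0, 0, 1.5]], dr=[[0, 0, 0], [0, 0, 0], [0, 0, 0], [0, 0, 0], [0, 0, 0]])

```text
time: 13.42
tcp_pos: [581.4, -276.0, 128.6]
orientation: [-0.001, 1.0, 0.001, -0.001]
ft_force: [-0.2, 0.3, -2.8]
width: 64.2
```

Request:
apply_moves(hand=[-1, -1, -1, -1, -1], dp=[[0, 0, 0.3], [0, 0, 0], [0, 0, 0], [0, 0, 0], [0, 0, 0]], dr=[[0, 0, 0], [0, 0, 0], [0, 0, 0], [0, 0, 0], [0, 0, 0]])

```text
time: 13.83
tcp_pos: [582.5, -277.0, 130.2]
orientation: [-0.0, 1.0, -0.001, 0.001]
ft_force: [-0.2, -0.8, -2.0]
width: 64.2
```

```bash
python3 - <<'E'
from h import *
to(580.3,-281.3,58)
d=shot('wrist');W=cloud(d);z=W[...,2]
s=(z>58)&(z<105)&(abs(W[...,0]-578)<20)&(abs(W[...,1]+281)<20);p=W[s];print(len(p))
for lo in range(58,105,8):
    q=p[(p[:,2]>=lo)&(p[:,2]<lo+8)]
    if len(q): print(lo,q.mean(0).round(1),q[:,1].min(),q[:,1].max(),q.min(0).round(1)[0])
cv2.imwrite('pics/w7.png',cv2.resize(d['frame'][140:340,160:400],(720,600)))
E
```

```text
tcp [ 582.5 -277.   130.2] rpy-axes [-1.    -0.    -0.002] [ 0.002 -0.001 -1.   ] f [-0.2 -0.8 -2. ] w 64.2 t 13.8
tool delta cm [ 0.23 -0.42  7.22]
0
```

View pics/w7.png

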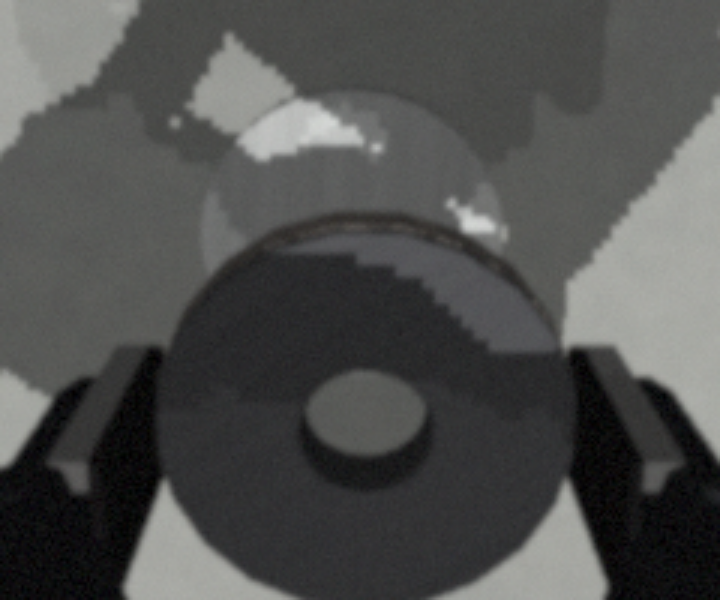

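The boss spans 202–505 in the crop (centre ≈277.8 px, full frame). The hole is at (367,430) in the crop, about 282 px full frame, so the wheel has to go slightly to −y.

```bash
python3 - <<'E'
from h import *
d=dict(np.load('last_wrist.npz'))
print('boss y',plane(d,227.5,218,50),plane(d,328,218,50)); print('boss near edge',plane(d,277,170.3,50))
print('hole top',plane(d,160+367/3,140+432/3,134),plane(d,160+300/3,140+432/3,134),plane(d,160+434/3,140+432/3,134))
E
```

```text
boss y [ 579.01447827 -315.86357529   50.        ] [ 578.99544565 -244.11479157   50.        ]
boss near edge [ 544.78018048 -280.36840995   50.        ]
hole top [ 583.53739852 -276.8077894   134.        ] [ 583.54407157 -287.0530413   134.        ] [ 583.53072714 -266.56508393  134.        ]
```

Request:
apply_moves(hand=[-1, -1, -1, -1, -1], dp=[[0.14, -0.17, 0], [0.13, -0.16, 0], [0, 0, 0.5], [0, 0, 0.5], [0, 0, 0.5]], dr=[[0, 0, 0], [0, 0, 0], [0, 0, 0], [0, 0, 0], [0, 0, 0]])

```text
time: 14.3
tcp_pos: [579.2, -280.0, 113.1]
orientation: [-0.0, 1.0, 0.0, -0.0]
ft_force: [0.0, 0.0, -1.5]
width: 64.2
```

Request:
apply_moves(hand=[-1, -1, -1, -1, -1], dp=[[0, 0, 0.5], [0, 0, 0.5], [0, 0, 0.5], [0, 0, 0], [0, 0, 0]], dr=[[0, 0, 0], [0, 0, 0], [0, 0, 0], [0, 0, 0], [0, 0, 0]])

```text
time: 14.72
tcp_pos: [579.2, -280.0, 98.5]
orientation: [-0.0, 1.0, 0.0, -0.0]
ft_force: [-0.2, 0.4, -1.8]
width: 64.2
```

```bash
python3 - <<'E'
from h import *
to(580.3,-281.3,58)
E
```

```text
tcp [ 579.2 -280.    98.5] rpy-axes [-1. -0.  0.] [-0.  0. -1.] f [-0.2  0.4 -1.8] w 64.2 t 14.7
tool delta cm [-0.11 -0.14  4.05]
```

Threaded with no force. Continuing down.

Request:
apply_moves(hand=[-1, -1, -1, -1, -1], dp=[[0, 0, 1], [0, 0, 1], [0, 0, 0.8], [0, 0, 0.5], [0, 0, 0.3]], dr=[[0, 0, 0], [0, 0, 0], [0, 0, 0], [0, 0, 0], [0, 0, 0]])

```text
time: 15.13
tcp_pos: [578.9, -279.8, 61.4]
orientation: [-0.0, 1.0, 0.0, -0.001]
ft_force: [-0.3, 0.1, -1.7]
width: 63.9
```

Request:
apply_moves(hand=[-1, -1, -1, -1, -1], dp=[[0, 0, 0.2], [0, 0, 0.1], [0, 0, 0.1], [0, 0, 0], [0, 0, 0]], dr=[[0, 0, 0], [0, 0, 0], [0, 0, 0], [0, 0, 0], [0, 0, 0]])

```text
time: 15.55
tcp_pos: [579.4, -280.1, 59.0]
orientation: [-0.0, 1.0, -0.0, 0.0]
ft_force: [-0.4, 0.3, -2.8]
width: 63.9
```

```bash
python3 - <<'E'
from h import *
to(580.3,-281.3,58)
E
```

```text
tcp [ 579.4 -280.1   59. ] rpy-axes [-1. -0. -0.] [ 0. -0. -1.] f [-0.4  0.3 -2.8] w 63.9 t 15.6
tool delta cm [-0.09 -0.12  0.11]
```

Request:
apply_moves(hand=[-1, -1, -1, -1, -1], dp=[[0, 0, 0.1], [0, 0, 0.05], [0, 0, 0], [0, 0, 0], [0, 0, 0]], dr=[[0, 0, 0], [0, 0, 0], [0, 0, 0], [0, 0, 0], [0, 0, 0]])

```text
time: 15.97
tcp_pos: [579.4, -280.1, 57.6]
orientation: [-0.0, 1.0, -0.0, 0.0]
ft_force: [-1.0, 0.5, 2.0]
width: 64.1
```

Request:
apply_moves(hand=[0.7, 0.7, 0.7, 0.7, 0.7], dp=[[0, 0, 0], [0, 0, 0], [0, 0, 0], [0, 0, 0], [0, 0, 0]], dr=[[0, 0, 0], [0, 0, 0], [0, 0, 0], [0, 0, 0], [0, 0, 0]])

```text
time: 16.38
tcp_pos: [579.3, -280.0, 57.2]
orientation: [-0.0, 1.0, 0.0, -0.0]
ft_force: [0.2, 0.2, -0.3]
width: 72.5
```

Request:
apply_moves(hand=[1, 1, 1, 1, 1], dp=[[0, 0, -1], [0, 0, -2], [0, 0, -4], [0, 0, -4], [0, 0, -4]], dr=[[0, 0, 0], [0, 0, 0], [0, 0, 0], [0, 0, 0], [0, 0, 0]])

```text
time: 16.8
tcp_pos: [579.0, -279.8, 209.9]
orientation: [-0.0, 1.0, -0.0, 0.0]
ft_force: [0.5, -0.3, 0.3]
width: 85.6
```

```bash
python3 - <<'E'
from h import *
t=shot('top');print('stack');blobs(t,57,66,(390,430,185,240));print('wheels');blobs(t,7,16,(190,330,180,300),80)
to(419,231,200)
E
```

```text
stack
px [411.8 211.2] n 263 mean [ 576.2 -274.2   61.8] encl [ 579.  -280.1] d 64.8
wheels
px [301.1 194.3] n 115 mean [644.   30.4  11.9] encl [644.   30.2] d 41.7
px [212.1 211.7] n 189 mean [598.1 292.2  11.7] encl [599.2 290.7] d 54.1
px [233.7 273.1] n 264 mean [418.7 230.3  12. ] encl [418.9 230.6] d 57.8
tcp [ 581.2 -281.3  219.3] rpy-axes [-1.    -0.    -0.011] [ 0.011 -0.008 -1.   ] f [ 0.5 -1.1  8.3] w 85.5 t 16.9
tool delta cm [16.22 51.25  1.31]
```

Request:
apply_moves(hand=[1, 1, 1, 1, 1], dp=[[1.14, 3.65, 0], [1.14, 3.65, 0], [1.14, 3.65, 0], [1.14, 3.65, 0], [1.14, 3.65, 0]], dr=[[0, 0, 0], [0, 0, 0], [0, 0, 0], [0, 0, 0], [0, 0, 0]])

```text
time: 17.27
tcp_pos: [521.4, -96.0, 207.9]
orientation: [0.0, 1.0, -0.0, 0.0]
ft_force: [0.8, 0.4, -0.2]
width: 85.7
```

Request:
apply_moves(hand=[1, 1, 1, 1, 1], dp=[[1.14, 3.65, 0], [1.14, 3.65, 0], [1.14, 3.65, 0], [1.14, 3.65, 0], [1.14, 3.65, 0]], dr=[[0, 0, 0], [0, 0, 0], [0, 0, 0], [0, 0, 0], [0, 0, 0]])

```text
time: 17.68
tcp_pos: [464.4, 86.5, 208.0]
orientation: [0.0, 1.0, -0.0, 0.001]
ft_force: [1.0, 0.9, -0.2]
width: 85.4
```

Request:
apply_moves(hand=[1, 1, 1, 0.6, 0.6], dp=[[1.14, 3.65, 0], [1.14, 3.65, 0], [1.14, 3.65, 2], [1.14, 3.65, 4], [0, 0, 2]], dr=[[0, 0, 0], [0, 0, 0], [0, 0, 0], [0, 0, 0], [0, 0, 0]])

```text
time: 18.1
tcp_pos: [420.6, 224.3, 136.8]
orientation: [-0.002, 1.0, 0.0, -0.0]
ft_force: [0.6, -0.2, -0.8]
width: 68.1
```

Request:
apply_moves(hand=[0.6, 0.6, 0.6, 0.6, 0.6], dp=[[0, 0, 1], [0, 0, 0], [0, 0, 0], [0, 0, 0], [0, 0, 0]], dr=[[0, 0, 0], [0, 0, 0], [0, 0, 0], [0, 0, 0], [0, 0, 0]])

```text
time: 18.52
tcp_pos: [423.8, 220.2, 129.2]
orientation: [0.001, 1.0, 0.0, 0.001]
ft_force: [0.4, 0.3, -0.1]
width: 68.1
```

```bash
cat >> h.py <<'E'
def wheelwrist(zt,r=33):
    """centre (xy) of dark ring with top at zt seen by the wrist camera: fit by rectifying the image onto plane zt and matching outer/inner radii"""
    d=shot('wrist');g=cv2.cvtColor(d['frame'],cv2.COLOR_BGR2GRAY)
    s=status.observe()['tcp_pos'];N=400;step=0.5
    X,Y=np.meshgrid(s[0]+(np.arange(N)-N/2)*step,s[1]+(np.arange(N)-N/2)*step,indexing='ij')
    P=np.stack([X,Y,np.full_like(X,zt),np.ones_like(X)],-1)@d['camera_from_world'].T
    u=P[...,0]/P[...,2]*d['K'][0,0]+d['K'][0,2];v=P[...,1]/P[...,2]*d['K'][1,1]+d['K'][1,2]
    im=cv2.remap(g,u.astype(np.float32),v.astype(np.float32),cv2.INTER_LINEAR)
    return im,X,Y,d
E
python3 - <<'E'
from h import *
to(419,230.6,9)
d=shot('wrist');blobs(d,8,15,minpx=800)
im=wheelwrist(12)[0];cv2.imwrite('pics/w8.png',im)
E
```

```text
tcp [423.8 220.2 129.2] rpy-axes [-1.     0.001 -0.002] [ 0.002  0.001 -1.   ] f [ 0.4  0.3 -0.1] w 68.1 t 18.5
tool delta cm [ 0.51  1.03 12.02]
px [296.7 201. ] n 3202 mean [418.1 232.7  11.1] encl [419.5 232.6] d 58.3
```

View pics/w8.png

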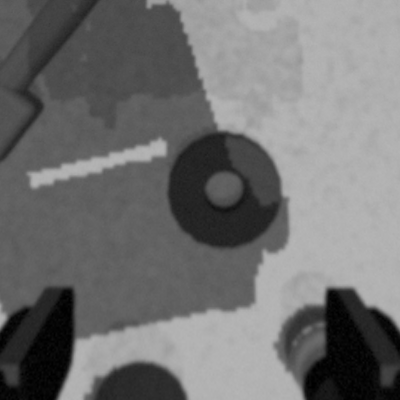

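Rectified view (0.5 mm/px): wheel_58 is centred at (225,189.5) px, i.e. (418.6, 232.7). jar_a sits by the right finger at (305,340), well clear in x.

Request:
apply_moves(hand=[0.6, 0.6, 0.6, 0.6, 0.6], dp=[[0.25, 0.6, 1], [0.27, 0.64, 2], [0, 0, 3], [0, 0, 2.5], [0, 0, 1.5]], dr=[[0, 0, 0], [0, 0, 0], [0, 0, 0], [0, 0, 0], [0, 0, 0]])

```text
time: 19.03
tcp_pos: [416.2, 233.1, 25.1]
orientation: [-0.0, 1.0, -0.0, -0.001]
ft_force: [0.0, 0.2, -0.3]
width: 68.1
```

Request:
apply_moves(hand=[0.6, 0.6, 0.6, 0.6, 0.6], dp=[[0, 0, 0.9], [0, 0, 0.5], [0, 0, 0.3], [0, 0, 0.2], [0, 0, 0]], dr=[[0, 0, 0], [0, 0, 0], [0, 0, 0], [0, 0, 0], [0, 0, 0]])

```text
time: 19.45
tcp_pos: [417.9, 233.2, 9.2]
orientation: [-0.0, 1.0, 0.0, 0.0]
ft_force: [0.3, 0.1, 0.0]
width: 68.4
```

```bash
python3 - <<'E'
from h import *
to(418.6,232.6,9)
E
```

```text
tcp [417.9 233.2   9.2] rpy-axes [-1.    -0.    -0.001] [ 0.001  0.    -1.   ] f [0.3 0.1 0. ] w 68.4 t 19.4
tool delta cm [-0.07 -0.06  0.02]
```

Request:
apply_moves(hand=[-1, -1, -1, -1, -1], dp=[[-0.07, -0.06, 0], [0, 0, 0], [0, 0, 0], [0, 0, 0], [0, 0, 0]], dr=[[0, 0, 0], [0, 0, 0], [0, 0, 0], [0, 0, 0], [0, 0, 0]])

```text
time: 19.87
tcp_pos: [418.8, 232.6, 9.9]
orientation: [-0.0, 1.0, 0.0, 0.001]
ft_force: [-1.2, -1.2, 5.6]
width: 55.2
```

Request:
apply_moves(hand=[-1, -1, -1, -1, -1], dp=[[0, 0, 0], [0, 0, 0], [0, 0, -1], [0, 0, -3], [0, 0, -4]], dr=[[0, 0, 0], [0, 0, 0], [0, 0, 0], [0, 0, 0], [0, 0, 0]])

```text
time: 20.28
tcp_pos: [416.9, 232.0, 88.8]
orientation: [-0.0, 1.0, -0.001, -0.002]
ft_force: [-0.0, 0.7, -1.6]
width: 54.8
```

Request:
apply_moves(hand=[-1, -1, -1, -1, -1], dp=[[0, 0, -4], [0, 0, -4], [0, 0, -2], [-1.15, -3.66, 0], [-1.15, -3.66, 0]], dr=[[0, 0, 0], [0, 0, 0], [0, 0, 0], [0, 0, 0], [0, 0, 0]])

```text
time: 20.7
tcp_pos: [441.5, 159.4, 191.3]
orientation: [-0.002, 1.0, 0.0, 0.002]
ft_force: [0.9, 0.1, -2.5]
width: 55.3
```

Request:
apply_moves(hand=[-1, -1, -1, -1, -1], dp=[[-1.15, -3.66, 0], [-1.15, -3.66, 0], [-1.15, -3.66, 0], [-1.15, -3.66, 0], [-1.15, -3.66, 0]], dr=[[0, 0, 0], [0, 0, 0], [0, 0, 0], [0, 0, 0], [0, 0, 0]])

```text
time: 21.12
tcp_pos: [498.9, -25.7, 189.9]
orientation: [-0.0, 1.0, -0.0, 0.0]
ft_force: [-0.1, -0.3, -1.4]
width: 55.1
```

Request:
apply_moves(hand=[-1, -1, -1, -1, -1], dp=[[-1.15, -3.66, 0], [-1.15, -3.66, 0], [-1.15, -3.66, 0], [-1.15, -3.66, 0], [-1.15, -3.66, 0]], dr=[[0, 0, 0], [0, 0, 0], [0, 0, 0], [0, 0, 0], [0, 0, 0]])

```text
time: 21.53
tcp_pos: [556.4, -208.6, 189.9]
orientation: [0.0, 1.0, -0.0, 0.0]
ft_force: [0.1, 0.9, -0.5]
width: 54.8
```

Request:
apply_moves(hand=[-1, -1, -1, -1, -1], dp=[[-0.7, -2, 0], [-0.45, -1.66, 0], [0, 0, 2], [0, 0, 1.5], [0, 0, 0.5]], dr=[[0, 0, 0], [0, 0, 0], [0, 0, 0], [0, 0, 0], [0, 0, 0]])

```text
time: 21.95
tcp_pos: [566.9, -243.1, 147.2]
orientation: [0.0, 1.0, 0.001, -0.001]
ft_force: [-0.8, 0.5, -1.7]
width: 55.0
```

Request:
apply_moves(hand=[-1, -1, -1, -1, -1], dp=[[0, 0, 0], [0, 0, 0], [0, 0, 0], [0, 0, 0], [0, 0, 0]], dr=[[0, 0, 0], [0, 0, 0], [0, 0, 0], [0, 0, 0], [0, 0, 0]])

```text
time: 22.37
tcp_pos: [568.2, -243.3, 149.7]
orientation: [-0.0, 1.0, -0.0, 0.001]
ft_force: [-0.3, 0.4, -1.3]
width: 55.0
```

```bash
cat >> h.py <<'E'
def held():
    """hole centre of the held wheel: dark ring with a bright or depth-distant hole, via depth"""
    d=shot('wrist');W=cloud(d);p=status.observe()['tcp_pos'];z=W[...,2]
    m=(abs(z-p[2])<12)&(np.hypot(W[...,0]-p[0],W[...,1]-p[1])<45)
    n,l,st,c=cv2.connectedComponentsWithStats((~m).astype(np.uint8))
    zt=np.median(z[m&(z>p[2])]);print('top z rel',zt-p[2])
    for i in range(1,n):
        if 150<st[i,4]<6000: print('hole rel tcp',(plane(d,*c[i],zt)-p).round(1),'px',c[i].round(0),st[i])
    return d
E
python3 - <<'E'
from h import *
to(579,-280.0,71)
d=held()
E
```

```text
tcp [ 568.2 -243.3  149.7] rpy-axes [-1.    -0.    -0.001] [ 0.001 -0.001 -1.   ] f [-0.3  0.4 -1.3] w 55.0 t 22.4
tool delta cm [-1.07 -3.66  7.88]
top z rel 1.4896943798616178
hole rel tcp [-2.7 -0.2  1.5] px [281. 274.] [262 261  40  27 823]
```

Request:
apply_moves(hand=[-1, -1, -1, -1, -1], dp=[[-0.55, -1.85, 0], [-0.53, -1.82, 0], [0, 0, 1], [0, 0, 1], [0, 0, 0.6]], dr=[[0, 0, 0], [0, 0, 0], [0, 0, 0], [0, 0, 0], [0, 0, 0]])

```text
time: 22.83
tcp_pos: [578.1, -279.2, 121.1]
orientation: [-0.0, 1.0, 0.001, -0.001]
ft_force: [-0.5, 0.5, -2.5]
width: 55.2
```

Request:
apply_moves(hand=[-1, -1, -1, -1, -1], dp=[[0, 0, 0.6], [0, 0, 0.6], [0, 0, 0.4], [0, 0, 0], [0, 0, 0]], dr=[[0, 0, 0], [0, 0, 0], [0, 0, 0], [0, 0, 0], [0, 0, 0]])

```text
time: 23.25
tcp_pos: [578.8, -279.9, 106.9]
orientation: [-0.0, 1.0, 0.0, -0.0]
ft_force: [-0.0, 0.8, -1.3]
width: 54.9
```

```bash
python3 - <<'E'
from h import *
to(579,-280.0,72)
E
```

```text
tcp [ 578.8 -279.9  106.9] rpy-axes [-1. -0.  0.] [-0.  0. -1.] f [-0.   0.8 -1.3] w 54.9 t 23.2
tool delta cm [-0.02 -0.01  3.49]
```

Request:
apply_moves(hand=[-1, -1, -1, -1, -1], dp=[[0, 0, 0.8], [0, 0, 0.8], [0, 0, 0.7], [0, 0, 0.5], [0, 0, 0.3]], dr=[[0, 0, 0], [0, 0, 0], [0, 0, 0], [0, 0, 0], [0, 0, 0]])

```text
time: 23.67
tcp_pos: [578.4, -279.8, 74.6]
orientation: [-0.0, 1.0, 0.0, -0.001]
ft_force: [-0.4, 1.1, -1.9]
width: 55.3
```

Request:
apply_moves(hand=[-1, -1, -1, -1, -1], dp=[[0, 0, 0.15], [0, 0, 0.1], [0, 0, 0.1], [0, 0, 0], [0, 0, 0]], dr=[[0, 0, 0], [0, 0, 0], [0, 0, 0], [0, 0, 0], [0, 0, 0]])

```text
time: 24.08
tcp_pos: [578.8, -280.1, 72.6]
orientation: [-0.0, 1.0, -0.0, 0.0]
ft_force: [-0.5, -0.5, -2.3]
width: 54.9
```

```bash
python3 - <<'E'
from h import *
to(579,-280.0,72)
E
```

```text
tcp [ 578.8 -280.1   72.6] rpy-axes [-1. -0. -0.] [ 0. -0. -1.] f [-0.5 -0.5 -2.3] w 54.9 t 24.1
tool delta cm [-0.02  0.01  0.06]
```

Request:
apply_moves(hand=[-1, -1, -1, 0.7, 0.7], dp=[[0, 0, 0.1], [0, 0, 0.05], [0, 0, 0], [0, 0, 0], [0, 0, 0]], dr=[[0, 0, 0], [0, 0, 0], [0, 0, 0], [0, 0, 0], [0, 0, 0]])

```text
time: 24.5
tcp_pos: [578.8, -280.1, 71.1]
orientation: [-0.0, 1.0, -0.0, 0.0]
ft_force: [0.2, -1.0, -0.1]
width: 72.4
```

Request:
apply_moves(hand=[0.7, 0.7, 0.7, 0.7, 0.7], dp=[[0, 0, 0], [0, 0, 0], [0, 0, -1], [0, 0, -3], [0, 0, -4]], dr=[[0, 0, 0], [0, 0, 0], [0, 0, 0], [0, 0, 0], [0, 0, 0]])

```text
time: 24.92
tcp_pos: [577.6, -279.3, 149.7]
orientation: [-0.0, 1.0, 0.002, -0.002]
ft_force: [0.5, -0.3, 0.3]
width: 72.5
```

Request:
apply_moves(hand=[0.5, 0.5, 0.5, 0.5, 0.5], dp=[[0, 0, -3], [0, 0, -1.5], [-0.1, 3.8, 0], [-0.1, 3.8, 0], [-0.1, 3.8, 0]], dr=[[0, 0, 0], [0, 0, 0], [0, 0, 0], [0, 0, 0], [0, 0, 0]])

```text
time: 25.33
tcp_pos: [581.5, -165.0, 196.8]
orientation: [0.001, 1.0, -0.0, 0.001]
ft_force: [0.6, -0.6, 0.3]
width: 63.6
```

Request:
apply_moves(hand=[0.5, 0.5, 0.5, 0.5, 0.5], dp=[[-0.1, 3.8, 0], [-0.1, 3.8, 0], [-0.1, 3.8, 0], [-0.1, 3.8, 0], [-0.1, 3.8, 0]], dr=[[0, 0, 0], [0, 0, 0], [0, 0, 0], [0, 0, 0], [0, 0, 0]])

```text
time: 25.75
tcp_pos: [586.5, 25.8, 196.9]
orientation: [-0.0, 1.0, -0.0, 0.001]
ft_force: [-0.7, 0.7, -0.1]
width: 64.5
```

Request:
apply_moves(hand=[0.5, 0.5, 0.5, 0.5, 0.5], dp=[[-0.1, 3.8, 0], [-0.1, 3.8, 0], [-0.1, 3.8, 0], [-0.1, 3.8, 0], [-0.1, 3.8, 0]], dr=[[0, 0, 0], [0, 0, 0], [0, 0, 0], [0, 0, 0], [0, 0, 0]])

```text
time: 26.17
tcp_pos: [591.4, 215.9, 196.9]
orientation: [-0.0, 1.0, 0.0, 0.0]
ft_force: [0.9, 0.6, -0.3]
width: 64.0
```

Request:
apply_moves(hand=[0.5, 0.5, 0.5, 0.5, 0.5], dp=[[-0.2, 2.5, 0], [-0.1, 1.2, 0], [0, 0, 3], [0, 0, 3], [0, 0, 1.5]], dr=[[0, 0, 0], [0, 0, 0], [0, 0, 0], [0, 0, 0], [0, 0, 0]])

```text
time: 26.58
tcp_pos: [593.5, 250.3, 118.0]
orientation: [-0.0, 1.0, -0.001, -0.002]
ft_force: [-1.2, -0.5, -0.9]
width: 63.8
```

Request:
apply_moves(hand=[0.5, 0.5, 0.5, 0.5, 0.5], dp=[[0, 0, 0], [0, 0, 0], [0, 0, 0], [0, 0, 0], [0, 0, 0]], dr=[[0, 0, 0], [0, 0, 0], [0, 0, 0], [0, 0, 0], [0, 0, 0]])

```text
time: 27.0
tcp_pos: [595.2, 251.0, 122.4]
orientation: [-0.0, 1.0, 0.0, 0.001]
ft_force: [-0.1, 0.2, 0.3]
width: 63.6
```

```bash
python3 - <<'E'
from h import *
to(599,294.5,9)
d=shot('wrist');blobs(d,8,15,minpx=800)
t=shot('top');print('stack');blobs(t,69,78,(390,430,185,240));print('wheels');blobs(t,7,16,(190,330,180,300),80)
E
```

```text
tcp [595.2 251.  122.4] rpy-axes [-1.    -0.    -0.002] [ 0.002  0.    -1.   ] f [-0.1  0.2  0.3] w 63.6 t 27.0
tool delta cm [-0.36  4.35 11.34]
px [335.3 212.9] n 2345 mean [597.7 294.7  11. ] encl [598.8 294.9] d 50.1
px [ 29.1 265. ] n 1437 mean [644.4  34.   10.8] encl [645.6  33.7] d 43.7
stack
px [415.6 209.8] n 263 mean [ 577.4 -280.9   74.2] encl [ 578.3 -282.4] d 58.4
wheels
px [301.2 194.5] n 117 mean [643.6  30.   11.9] encl [644.5  30.3] d 42.1
```

Request:
apply_moves(hand=[0.5, 0.5, 0.5, 0.5, 0.5], dp=[[-0.17, 2.2, 0], [-0.16, 2.18, 1], [0, 0, 3], [0, 0, 3], [0, 0, 2]], dr=[[0, 0, 0], [0, 0, 0], [0, 0, 0], [0, 0, 0], [0, 0, 0]])

```text
time: 27.52
tcp_pos: [596.9, 294.9, 28.4]
orientation: [-0.0, 1.0, -0.0, -0.001]
ft_force: [0.1, -0.1, -0.6]
width: 64.1
```

Request:
apply_moves(hand=[0.5, 0.5, 0.5, 0.5, 0.5], dp=[[0, 0, 1], [0, 0, 0.6], [0, 0, 0.4], [0, 0, 0.2], [0, 0, 0]], dr=[[0, 0, 0], [0, 0, 0], [0, 0, 0], [0, 0, 0], [0, 0, 0]])

```text
time: 27.93
tcp_pos: [598.4, 294.9, 9.7]
orientation: [-0.0, 1.0, 0.0, 0.001]
ft_force: [0.0, -0.4, -0.7]
width: 64.3
```

```bash
python3 - <<'E'
from h import *
to(598.5,294.8,10)
E
```

```text
tcp [598.4 294.9   9.7] rpy-axes [-1.    -0.    -0.001] [ 0.001  0.    -1.   ] f [ 0.  -0.4 -0.7] w 64.3 t 27.9
tool delta cm [-0.01 -0.01 -0.03]
```

Request:
apply_moves(hand=[-1, -1, -1, -1, -1], dp=[[0, 0, 0], [0, 0, 0], [0, 0, 0], [0, 0, 0], [0, 0, 0]], dr=[[0, 0, 0], [0, 0, 0], [0, 0, 0], [0, 0, 0], [0, 0, 0]])

```text
time: 28.35
tcp_pos: [598.7, 295.0, 10.6]
orientation: [-0.0, 1.0, 0.0, 0.001]
ft_force: [-1.3, 0.1, 6.3]
width: 47.4
```

Request:
apply_moves(hand=[-1, -1, -1, -1, -1], dp=[[0, 0, 0], [0, 0, 0], [0, 0, -1], [0, 0, -3], [0, 0, -4]], dr=[[0, 0, 0], [0, 0, 0], [0, 0, 0], [0, 0, 0], [0, 0, 0]])

```text
time: 28.77
tcp_pos: [596.4, 294.3, 87.6]
orientation: [-0.0, 1.0, -0.001, -0.003]
ft_force: [-0.0, 1.0, -0.4]
width: 47.5
```

Request:
apply_moves(hand=[-1, -1, -1, -1, -1], dp=[[0, 0, -4], [0, 0, -4], [0, 0, -2], [0.12, -3.8, 0], [0.12, -3.8, 0]], dr=[[0, 0, 0], [0, 0, 0], [0, 0, 0], [0, 0, 0], [0, 0, 0]])

```text
time: 29.18
tcp_pos: [595.4, 219.3, 191.2]
orientation: [-0.002, 1.0, 0.0, 0.002]
ft_force: [0.6, 0.2, -2.3]
width: 47.5
```

Request:
apply_moves(hand=[-1, -1, -1, -1, -1], dp=[[0.12, -3.8, 0], [0.12, -3.8, 0], [0.12, -3.8, 0], [0.12, -3.8, 0], [0.12, -3.8, 0]], dr=[[0, 0, 0], [0, 0, 0], [0, 0, 0], [0, 0, 0], [0, 0, 0]])

```text
time: 29.6
tcp_pos: [589.1, 27.0, 189.8]
orientation: [-0.0, 1.0, -0.0, 0.0]
ft_force: [0.6, -0.2, -0.2]
width: 47.5
```

Request:
apply_moves(hand=[-1, -1, -1, -1, -1], dp=[[0.12, -3.8, 0], [0.12, -3.8, 0], [0.12, -3.8, 0], [0.12, -3.8, 0], [0.12, -3.8, 0]], dr=[[0, 0, 0], [0, 0, 0], [0, 0, 0], [0, 0, 0], [0, 0, 0]])

```text
time: 30.02
tcp_pos: [583.2, -163.0, 189.8]
orientation: [-0.0, 1.0, -0.0, 0.0]
ft_force: [-0.3, 0.3, -0.3]
width: 47.7
```

Request:
apply_moves(hand=[-1, -1, -1, -1, -1], dp=[[0.12, -3.8, 0], [0.12, -2.8, 0], [0.12, -1.4, 0], [0, 0, 2], [0, 0, 1.5]], dr=[[0, 0, 0], [0, 0, 0], [0, 0, 0], [0, 0, 0], [0, 0, 0]])

```text
time: 30.43
tcp_pos: [579.9, -241.7, 154.0]
orientation: [0.001, 1.0, -0.0, 0.001]
ft_force: [-0.4, 0.7, -1.9]
width: 47.6
```

Request:
apply_moves(hand=[-1, -1, -1, -1, -1], dp=[[0, 0, 0.5], [0, 0, 0], [0, 0, 0], [0, 0, 0], [0, 0, 0]], dr=[[0, 0, 0], [0, 0, 0], [0, 0, 0], [0, 0, 0], [0, 0, 0]])

```text
time: 30.85
tcp_pos: [580.5, -241.1, 150.1]
orientation: [-0.0, 1.0, -0.0, 0.001]
ft_force: [-0.8, -0.3, -0.5]
width: 47.8
```

```bash
python3 - <<'E'
from h import *
to(579.2,-280.0,84)
d=held()
E
```

```text
tcp [ 580.5 -241.1  150.1] rpy-axes [-1.    -0.001 -0.002] [ 0.002 -0.001 -1.   ] f [-0.8 -0.3 -0.5] w 47.8 t 30.9
tool delta cm [ 0.14 -3.88  6.61]
top z rel 0.9578976021264225
hole rel tcp [-2.9 -0.1  1. ] px [282. 273.] [262 260  40  27 816]
```

Request:
apply_moves(hand=[-1, -1, -1, -1, -1], dp=[[0.08, -2, 0], [0.07, -1.89, 0], [0, 0, 1], [0, 0, 1], [0, 0, 0.6]], dr=[[0, 0, 0], [0, 0, 0], [0, 0, 0], [0, 0, 0], [0, 0, 0]])

```text
time: 31.32
tcp_pos: [578.1, -279.3, 121.3]
orientation: [-0.0, 1.0, 0.001, -0.001]
ft_force: [-0.5, -1.1, -1.3]
width: 47.6
```

Request:
apply_moves(hand=[-1, -1, -1, -1, -1], dp=[[0, 0, 0.6], [0, 0, 0.6], [0, 0, 0.4], [0, 0, 0], [0, 0, 0]], dr=[[0, 0, 0], [0, 0, 0], [0, 0, 0], [0, 0, 0], [0, 0, 0]])

```text
time: 31.73
tcp_pos: [578.6, -279.9, 106.9]
orientation: [-0.0, 1.0, 0.0, -0.0]
ft_force: [-0.0, -0.2, -0.7]
width: 47.6
```

```bash
python3 - <<'E'
from h import *
to(579,-280.0,84.8)
E
```

```text
tcp [ 578.6 -279.9  106.9] rpy-axes [-1. -0.  0.] [-0.  0. -1.] f [-0.  -0.2 -0.7] w 47.6 t 31.7
tool delta cm [-0.04 -0.01  2.21]
```

Request:
apply_moves(hand=[-1, -1, -1, -1, -1], dp=[[0, 0, 0.7], [0, 0, 0.6], [0, 0, 0.4], [0, 0, 0.3], [0, 0, 0.15]], dr=[[0, 0, 0], [0, 0, 0], [0, 0, 0], [0, 0, 0], [0, 0, 0]])

```text
time: 32.15
tcp_pos: [578.3, -280.0, 84.7]
orientation: [-0.0, 1.0, 0.0, -0.0]
ft_force: [-0.8, -0.2, -0.1]
width: 47.8
```

Request:
apply_moves(hand=[-1, -1, -1, -1, -1], dp=[[0, 0, 0.1], [0, 0, 0], [0, 0, 0], [0, 0, 0], [0, 0, 0]], dr=[[0, 0, 0], [0, 0, 0], [0, 0, 0], [0, 0, 0], [0, 0, 0]])

```text
time: 32.57
tcp_pos: [578.6, -280.2, 84.6]
orientation: [-0.0, 1.0, -0.0, 0.0]
ft_force: [-0.4, 0.7, 1.6]
width: 47.3
```

Contact: the wheel is seated. Releasing and going to wheel_42.

Request:
apply_moves(hand=[0.7, 0.7, 0.7, 0.7, 0.7], dp=[[0, 0, 0], [0, 0, 0], [0, 0, 0], [0, 0, 0], [0, 0, -1]], dr=[[0, 0, 0], [0, 0, 0], [0, 0, 0], [0, 0, 0], [0, 0, 0]])

```text
time: 32.98
tcp_pos: [577.7, -279.6, 92.8]
orientation: [-0.0, 1.0, 0.001, -0.001]
ft_force: [0.4, 0.9, -0.5]
width: 72.4
```

Request:
apply_moves(hand=[0.7, 0.7, 0.7, 0.3, 0.3], dp=[[0, 0, -3], [0, 0, -4], [0, 0, -2], [0, 0, -1], [-0.73, 3.5, 0]], dr=[[0, 0, 0], [0, 0, 0], [0, 0, 0], [0, 0, 0], [0, 0, 0]])

```text
time: 33.4
tcp_pos: [585.4, -249.7, 196.9]
orientation: [0.003, 1.0, -0.002, 0.002]
ft_force: [0.7, -0.1, 0.1]
width: 55.6
```

Request:
apply_moves(hand=[0.3, 0.3, 0.3, 0.3, 0.3], dp=[[-0.73, 3.5, 0], [-0.73, 3.5, 0], [-0.73, 3.5, 0], [-0.73, 3.5, 0], [-0.73, 3.5, 0]], dr=[[0, 0, 0], [0, 0, 0], [0, 0, 0], [0, 0, 0], [0, 0, 0]])

```text
time: 33.82
tcp_pos: [622.0, -68.3, 193.7]
orientation: [-0.0, 1.0, 0.0, -0.001]
ft_force: [0.2, -1.0, -0.3]
width: 55.5
```

Request:
apply_moves(hand=[0.3, 0.3, 0.3, 0.3, 0.3], dp=[[-0.73, 3.5, 0], [-0.73, 3.2, 1], [-0.6, 2, 3], [0, 0, 3], [0, 0, 1]], dr=[[0, 0, 0], [0, 0, 0], [0, 0, 0], [0, 0, 0], [0, 0, 0]])

```text
time: 34.23
tcp_pos: [640.7, 18.5, 109.3]
orientation: [-0.001, 1.0, 0.001, -0.004]
ft_force: [0.0, -0.1, -0.6]
width: 55.6
```

Request:
apply_moves(hand=[0.3, 0.3, 0.3, 0.3, 0.3], dp=[[0, 0, 0], [0, 0, 0], [0, 0, 0], [0, 0, 0], [0, 0, 0]], dr=[[0, 0, 0], [0, 0, 0], [0, 0, 0], [0, 0, 0], [0, 0, 0]])

```text
time: 34.65
tcp_pos: [643.4, 16.3, 115.8]
orientation: [0.0, 1.0, -0.0, 0.001]
ft_force: [-0.5, 0.4, 0.3]
width: 55.2
```

```bash
python3 - <<'E'
from h import *
to(645,33.5,10)
d=shot('wrist');blobs(d,8,15,minpx=800)
t=shot('top');print('stack');blobs(t,81,90,(390,430,185,240));print('wheels');blobs(t,7,16,(190,330,180,300),80)
E
```

```text
tcp [643.4  16.3 115.8] rpy-axes [-1.     0.    -0.002] [ 0.002 -0.    -1.   ] f [-0.5  0.4  0.3] w 55.2 t 34.6
tool delta cm [-0.14  1.72 10.58]
px [ 48.7 137.2] n 1948 mean [ 589.3 -156.    11.5] encl [ 602.4 -157.7] d 213.7
px [302.1 213.9] n 1604 mean [644.7  32.4  11. ] encl [645.5  32.6] d 42.2
stack
px [417.  209.1] n 205 mean [ 577. -281.   86.] encl [ 577.4 -281.6] d 50.4
wheels
```

Request:
apply_moves(hand=[0.3, 0.3, 0.3, 0.3, 0.3], dp=[[-0.09, 0.82, 0], [-0.08, 0.8, 1], [0, 0, 3], [0, 0, 2.5], [0, 0, 1.8]], dr=[[0, 0, 0], [0, 0, 0], [0, 0, 0], [0, 0, 0], [0, 0, 0]])

```text
time: 35.17
tcp_pos: [643.4, 34.4, 28.3]
orientation: [-0.001, 1.0, 0.0, -0.001]
ft_force: [-0.7, -0.1, -0.4]
width: 55.6
```

Request:
apply_moves(hand=[0.3, 0.3, 0.3, 0.3, 0.3], dp=[[0, 0, 1], [0, 0, 0.6], [0, 0, 0.4], [0, 0, 0.2], [0, 0, 0]], dr=[[0, 0, 0], [0, 0, 0], [0, 0, 0], [0, 0, 0], [0, 0, 0]])

```text
time: 35.58
tcp_pos: [644.9, 33.2, 9.8]
orientation: [-0.0, 1.0, -0.0, 0.0]
ft_force: [0.5, 0.5, 0.9]
width: 55.3
```

```bash
python3 - <<'E'
from h import *
to(645.2,32.5,10.8)
E
```

```text
tcp [644.9  33.2   9.8] rpy-axes [-1.    -0.    -0.001] [ 0.001 -0.    -1.   ] f [0.5 0.5 0.9] w 55.3 t 35.6
tool delta cm [-0.03 -0.07 -0.1 ]
```

Request:
apply_moves(hand=[0.3, -1, -1, -1, -1], dp=[[-0.03, -0.07, -0.12], [0, 0, 0], [0, 0, 0], [0, 0, 0], [0, 0, 0]], dr=[[0, 0, 0], [0, 0, 0], [0, 0, 0], [0, 0, 0], [0, 0, 0]])

```text
time: 36.0
tcp_pos: [645.5, 32.2, 12.1]
orientation: [-0.0, 1.0, -0.0, 0.001]
ft_force: [-2.0, -0.3, 5.6]
width: 39.5
```

Request:
apply_moves(hand=[-1, -1, -1, -1, -1], dp=[[0, 0, 0], [0, 0, 0], [0, 0, 0], [0, 0, -1], [0, 0, -4]], dr=[[0, 0, 0], [0, 0, 0], [0, 0, 0], [0, 0, 0], [0, 0, 0]])

```text
time: 36.42
tcp_pos: [641.8, 32.6, 56.1]
orientation: [0.0, 1.0, 0.001, -0.005]
ft_force: [0.0, -0.8, -0.7]
width: 39.4
```

Request:
apply_moves(hand=[-1, -1, -1, -1, -1], dp=[[0, 0, -4], [0, 0, -4], [0, 0, -3], [0, 0, -2], [0.75, -3.5, 0]], dr=[[0, 0, 0], [0, 0, 0], [0, 0, 0], [0, 0, 0], [0, 0, 0]])

```text
time: 36.83
tcp_pos: [639.4, 1.4, 196.9]
orientation: [-0.003, 1.0, -0.0, 0.005]
ft_force: [0.8, -0.1, -1.1]
width: 39.8
```

Request:
apply_moves(hand=[-1, -1, -1, -1, -1], dp=[[0.75, -3.5, 0], [0.75, -3.5, 0], [0.75, -3.5, 0], [0.75, -3.5, 0], [0.75, -3.5, 0]], dr=[[0, 0, 0], [0, 0, 0], [0, 0, 0], [0, 0, 0], [0, 0, 0]])

```text
time: 37.25
tcp_pos: [599.2, -179.2, 191.6]
orientation: [-0.0, 1.0, -0.0, 0.0]
ft_force: [0.8, 0.5, -0.5]
width: 39.2
```

Request:
apply_moves(hand=[-1, -1, -1, -1, -1], dp=[[0.75, -3.5, 0], [0.6, -2.5, 0], [0, 0, 2], [0, 0, 1.5], [0, 0, 0.5]], dr=[[0, 0, 0], [0, 0, 0], [0, 0, 0], [0, 0, 0], [0, 0, 0]])

```text
time: 37.67
tcp_pos: [585.4, -237.7, 149.0]
orientation: [0.0, 1.0, 0.001, -0.001]
ft_force: [-0.0, 0.2, -1.1]
width: 39.7
```

Request:
apply_moves(hand=[-1, -1, -1, -1, -1], dp=[[0, 0, 0], [0, 0, 0], [0, 0, 0], [0, 0, 0], [0, 0, 0]], dr=[[0, 0, 0], [0, 0, 0], [0, 0, 0], [0, 0, 0], [0, 0, 0]])

```text
time: 38.08
tcp_pos: [586.7, -237.6, 151.4]
orientation: [-0.0, 1.0, -0.0, 0.001]
ft_force: [-0.1, -0.8, -0.8]
width: 39.5
```

```bash
python3 - <<'E'
from h import *
to(579,-280.0,97)
d=held()
E
```

```text
tcp [ 586.7 -237.6  151.4] rpy-axes [-1.    -0.    -0.001] [ 0.001 -0.001 -1.   ] f [-0.1 -0.8 -0.8] w 39.5 t 38.1
tool delta cm [ 0.78 -4.24  5.44]
top z rel 4.599702018126152
hole rel tcp [-5.8 -0.2  4.6] px [281. 271.] [262 257  39  29 814]
```

Request:
apply_moves(hand=[-1, -1, -1, -1, -1], dp=[[0.4, -2.2, 0], [0.38, -2.04, 0], [0, 0, 1], [0, 0, 1], [0, 0, 0.6]], dr=[[0, 0, 0], [0, 0, 0], [0, 0, 0], [0, 0, 0], [0, 0, 0]])

```text
time: 38.55
tcp_pos: [578.3, -279.2, 122.9]
orientation: [-0.0, 1.0, 0.001, -0.001]
ft_force: [-0.1, 0.4, -0.4]
width: 39.5
```

Request:
apply_moves(hand=[-1, -1, -1, -1, -1], dp=[[0, 0, 0.6], [0, 0, 0.6], [0, 0, 0.4], [0, 0, 0.2], [0, 0, 0]], dr=[[0, 0, 0], [0, 0, 0], [0, 0, 0], [0, 0, 0], [0, 0, 0]])

```text
time: 38.97
tcp_pos: [578.6, -279.7, 106.1]
orientation: [-0.0, 1.0, 0.0, -0.0]
ft_force: [0.7, -0.2, 0.3]
width: 39.9
```

Request:
apply_moves(hand=[-1, -1, -1, -1, -1], dp=[[0, 0, 0.3], [0, 0, 0.3], [0, 0, 0.2], [0, 0, 0.1], [0, 0, 0]], dr=[[0, 0, 0], [0, 0, 0], [0, 0, 0], [0, 0, 0], [0, 0, 0]])

```text
time: 39.38
tcp_pos: [578.6, -280.1, 98.1]
orientation: [-0.0, 1.0, -0.0, 0.0]
ft_force: [-2.4, 1.3, 3.9]
width: 39.3
```

```bash
python3 - <<'E'
from h import *
to(579,-280.0,98)
E
```

```text
tcp [ 578.6 -280.1   98.1] rpy-axes [-1. -0. -0.] [ 0. -0. -1.] f [-2.4  1.3  3.9] w 39.3 t 39.4
tool delta cm [-0.04  0.01  0.01]
```

Request:
apply_moves(hand=[0.6, 0.6, 0.6, 0.6, 0.6], dp=[[0, 0, 0], [0, 0, 0], [0, 0, 0], [0, 0, 0], [0, 0, -1]], dr=[[0, 0, 0], [0, 0, 0], [0, 0, 0], [0, 0, 0], [0, 0, 0]])

```text
time: 39.8
tcp_pos: [577.8, -279.5, 105.9]
orientation: [-0.0, 1.0, 0.001, -0.001]
ft_force: [0.8, 0.8, -0.7]
width: 68.2
```

Request:
apply_moves(hand=[0.6, 0.6, 0.6, 0.6, 0.6], dp=[[0, 0, -3], [0, 0, -4], [0, 0, -1.5], [0.36, 3.75, 0], [0.36, 3.75, 0]], dr=[[0, 0, 0], [0, 0, 0], [0, 0, 0], [0, 0, 0], [0, 0, 0]])

```text
time: 40.22
tcp_pos: [571.4, -205.5, 194.3]
orientation: [0.001, 1.0, -0.001, 0.001]
ft_force: [1.9, 0.5, -1.1]
width: 68.7
```

Request:
apply_moves(hand=[0.6, 0.6, 0.6, 0.6, 0.6], dp=[[0.36, 3.75, 0], [0.36, 3.75, 0], [0.36, 3.75, 0], [0.36, 3.75, 0], [0.36, 3.75, 0]], dr=[[0, 0, 0], [0, 0, 0], [0, 0, 0], [0, 0, 0], [0, 0, 0]])

```text
time: 40.63
tcp_pos: [553.0, -15.8, 193.5]
orientation: [0.0, 1.0, -0.0, 0.001]
ft_force: [1.0, -0.3, 0.2]
width: 67.9
```

Request:
apply_moves(hand=[0.6, 0.6, 0.6, 0.6, 0.6], dp=[[0.36, 3.75, 0], [0.36, 3.75, 0], [0.36, 3.75, 0], [0.36, 2.5, 0], [0, 1, 0]], dr=[[0, 0, 0], [0, 0, 0], [0, 0, 0], [0, 0, 0], [0, 0, 0]])

```text
time: 41.05
tcp_pos: [538.2, 133.1, 193.5]
orientation: [-0.002, 1.0, 0.0, 0.0]
ft_force: [-0.2, -0.2, -0.4]
width: 68.2
```

Request:
apply_moves(hand=[0.6, 0.6, 0.6, 0.6, 0.6], dp=[[0, 0, 0], [0, 0, 0], [0, 0, 0], [0, 0, 0], [0, 0, 0]], dr=[[0, 0, 0], [0, 0, 0], [0, 0, 0], [0, 0, 0], [0, 0, 0]])

```text
time: 41.47
tcp_pos: [539.2, 128.8, 192.6]
orientation: [0.001, 1.0, -0.0, -0.0]
ft_force: [0.8, -0.7, 0.3]
width: 67.9
```

```bash
python3 - <<'E'
from h import *
d=shot('wrist');blobs(d,57.5,64,minpx=500)
t=shot('top');print('stack');blobs(t,93,102,(390,430,185,240));print('jars/cap');blobs(t,50,72,(190,320,120,330))
to(534.5,189,45)
E
```

```text
px [350.8 197.8] n 2373 mean [534.4 189.3  59.1] encl [535.1 189.5] d 51.9
stack
px [418.4 207.9] n 149 mean [ 577.8 -280.9   97.8] encl [ 577.6 -281.7] d 43.5
jars/cap
px [276.4 157.6] n 133 mean [741.4 101.3  64.3] encl [743.1 100. ] d 38.2
px [214.1 164.7] n 136 mean [724.4 280.1  64.4] encl [726.7 280.6] d 38.4
px [251.7 225.8] n 38 mean [545.7 175.3  59.2] encl [547.8 174.5] d 24.1
px [214.5 243.5] n 113 mean [499.  279.8  54.9] encl [499.1 279.9] d 33.3
tcp [539.1 129.2 192.6] rpy-axes [-1.     0.001 -0.   ] [ 0. -0. -1.] f [ 0.4  0.1 -0.3] w 68.7 t 41.6
tool delta cm [ 0.47  5.98 14.76]
```

Request:
apply_moves(hand=[0.6, 0.6, 0.6, 0.6, 0.6], dp=[[0.22, 3, 0], [0.22, 3, 1], [0, 0, 3.5], [0, 0, 4], [0, 0, 3]], dr=[[0, 0, 0], [0, 0, 0], [0, 0, 0], [0, 0, 0], [0, 0, 0]])

```text
time: 41.98
tcp_pos: [533.7, 190.0, 75.2]
orientation: [-0.0, 1.0, -0.0, -0.001]
ft_force: [0.3, 0.0, -0.1]
width: 68.8
```

Request:
apply_moves(hand=[0.6, 0.6, 0.6, 0.6, 0.6], dp=[[0, 0, 1.5], [0, 0, 1], [0, 0, 0.5], [0, 0, 0.2], [0, 0, 0]], dr=[[0, 0, 0], [0, 0, 0], [0, 0, 0], [0, 0, 0], [0, 0, 0]])

```text
time: 42.4
tcp_pos: [535.0, 189.9, 46.2]
orientation: [0.0, 1.0, 0.0, 0.001]
ft_force: [-0.5, -0.1, -0.2]
width: 68.3
```

```bash
python3 - <<'E'
from h import *
to(534.8,189.4,45)
E
```

```text
tcp [535.  189.9  46.2] rpy-axes [-1.     0.    -0.001] [ 0.001  0.    -1.   ] f [-0.5 -0.1 -0.2] w 68.3 t 42.4
tool delta cm [ 0.02 -0.05  0.12]
```

Request:
apply_moves(hand=[-1, -1, -1, -1, -1], dp=[[0, 0, 0], [0, 0, 0], [0, 0, 0], [0, 0, 0], [0, 0, 0]], dr=[[0, 0, 0], [0, 0, 0], [0, 0, 0], [0, 0, 0], [0, 0, 0]])

```text
time: 42.82
tcp_pos: [535.3, 190.0, 47.1]
orientation: [-0.0, 1.0, 0.0, 0.001]
ft_force: [-1.7, -0.9, 6.1]
width: 48.8
```

Request:
apply_moves(hand=[-1, -1, -1, -1, -1], dp=[[0, 0, 0], [0, 0, 0], [0, 0, 0], [0, 0, -1], [0, 0, -3]], dr=[[0, 0, 0], [0, 0, 0], [0, 0, 0], [0, 0, 0], [0, 0, 0]])

```text
time: 43.23
tcp_pos: [532.4, 189.6, 83.3]
orientation: [-0.0, 1.0, -0.0, -0.004]
ft_force: [0.3, 0.3, -2.2]
width: 48.5
```

Request:
apply_moves(hand=[-1, -1, -1, -1, -1], dp=[[0, 0, -4], [0, 0, -4], [0, 0, -2.5], [-0.3, -3.7, 0], [-0.36, -3.7, 0]], dr=[[0, 0, 0], [0, 0, 0], [0, 0, 0], [0, 0, 0], [0, 0, 0]])

```text
time: 43.65
tcp_pos: [541.3, 116.4, 193.2]
orientation: [-0.002, 1.0, 0.0, 0.002]
ft_force: [0.8, -0.9, -3.0]
width: 48.7
```

Request:
apply_moves(hand=[-1, -1, -1, -1, -1], dp=[[-0.36, -3.7, 0], [-0.36, -3.7, 0], [-0.36, -3.7, 0], [-0.36, -3.7, 0], [-0.36, -3.7, 0]], dr=[[0, 0, 0], [0, 0, 0], [0, 0, 0], [0, 0, 0], [0, 0, 0]])

```text
time: 44.07
tcp_pos: [558.9, -70.7, 191.4]
orientation: [-0.0, 1.0, -0.0, 0.0]
ft_force: [0.9, 0.6, -2.0]
width: 48.4
```

Request:
apply_moves(hand=[-1, -1, -1, -1, -1], dp=[[-0.36, -3.7, 0], [-0.36, -3.7, 0], [-0.36, -3.7, 0], [-0.36, -3, 0], [-0.3, -2, 0]], dr=[[0, 0, 0], [0, 0, 0], [0, 0, 0], [0, 0, 0], [0, 0, 0]])

```text
time: 44.48
tcp_pos: [576.2, -233.0, 191.2]
orientation: [0.001, 1.0, -0.0, 0.0]
ft_force: [0.1, 0.5, -2.7]
width: 48.4
```

Request:
apply_moves(hand=[-1, -1, -1, -1, -1], dp=[[0, 0, 0], [0, 0, 0], [0, 0, 0], [0, 0, 0], [0, 0, 0]], dr=[[0, 0, 0], [0, 0, 0], [0, 0, 0], [0, 0, 0], [0, 0, 0]])

```text
time: 44.9
tcp_pos: [576.7, -228.9, 190.9]
orientation: [-0.001, 1.0, -0.0, 0.0]
ft_force: [0.7, -0.2, -2.1]
width: 48.3
```

```bash
python3 - <<'E'
from h import *
d=shot('wrist','w9.png');s=status.observe()['tcp_pos']
blobs(d,s[2]+9,s[2]+20,(200,360,150,420),500)
to(579,-280,143)
E
```

```text
px [281.2 286.7] n 10194 mean [ 574.5 -229.3  203.1] encl [ 569.5 -230. ] d 68.9
tcp [ 576.7 -229.1  190.9] rpy-axes [-1.    -0.001 -0.   ] [ 0. -0. -1.] f [-0.6  1.6 -2.1] w 49.1 t 45.0
tool delta cm [-0.22 -5.09  4.79]
```

View pics/w9.png

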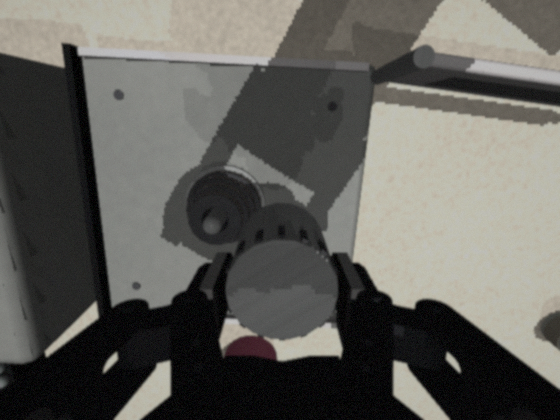

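Wrist view: the cap is held upright, top face at (281,290). The wheel stack is at (222,205), with the spindle tip showing at about (212,225).

```bash
python3 - <<'E'
from h import *
d=dict(np.load('last_wrist.npz'));W=cloud(d)
print('tip',plane(d,212,225,110)); m=(W[...,2]>99.5)&(W[...,2]<114)&(abs(W[...,0]-578)<15)&(abs(W[...,1]+280)<15)
p=W[m];print(len(p),p.mean(0),p.min(0),p.max(0)); q=p[p[:,2]>108];print(q.mean(0),len(q))
v,u=np.nonzero(m);print(u.mean(),v.mean(),u.min(),u.max(),v.min(),v.max())
print('cap top',plane(d,281.4,289,206))
b=(W[...,2]>45)&(W[...,2]<100)&(np.hypot(W[...,0]-578,W[...,1]+280)<45)
E
```

```text
tip [ 578.63501429 -279.25823457  110.        ]
319 [ 578.23428546 -279.4135755   107.78049682] [ 572.97093182 -286.58402686   99.6828992 ] [ 586.13691675 -273.56805316  112.36378905]
[ 579.28678661 -280.36859101  109.82697701] 187
212.37617554858934 223.49529780564262 203 222 214 233
cap top [ 573.62140973 -229.17988071  206.        ]
```

```bash
python3 - <<'E'
from h import *
d=dict(np.load('last_wrist.npz'));W=cloud(d)
m=(W[...,2]>201)&(W[...,2]<209)&(np.hypot(W[...,0]-576,W[...,1]+229)<32)&(abs(W[...,1]+229)<24)
p=W[m];print(len(p),np.median(p[:,2]),np.percentile(p[:,0],[.5,50,99.5]),np.percentile(p[:,1],[.5,50,99.5]))
n=(W[...,1]>-232)&(W[...,1]<-226)&m;v,u=np.nonzero(n)
for r in range(v.min(),v.max()+1,6): print(r,W[r,281].round(1),d['frame'][r,281])
for r in range(325,350,2): print(r,W[r,281].round(1),d['frame'][r,281])
E
```

```text
9046 202.97024841819984 [552.67597387 574.81211293 600.27881509] [-252.26165972 -228.9443824  -205.65843444]
234 [ 551.3 -229.4  199.8] [23 17 19]
240 [ 552.9 -229.4  202.5] [62 63 62]
246 [ 555.6 -229.4  202.6] [70 72 72]
252 [ 558.1 -229.4  203. ] [73 74 73]
258 [ 560.8 -229.4  203. ] [73 71 71]
264 [ 563.6 -229.4  202.8] [69 70 68]
270 [ 566.4 -229.4  202.9] [71 71 71]
276 [ 569.1 -229.4  203.1] [71 74 73]
282 [ 572.2 -229.4  202.7] [73 72 73]
288 [ 574.8 -229.4  203.3] [77 80 78]
294 [ 578.6 -229.4  201.7] [92 93 92]
300 [ 581.3 -229.4  202.2] [87 86 87]
306 [ 583.7 -229.3  203.1] [88 88 90]
312 [ 586.8 -229.3  203. ] [85 87 87]
318 [ 589.6 -229.3  203.5] [89 90 88]
324 [ 592.9 -229.3  203.2] [83 83 84]
330 [ 596.5 -229.3  202.6] [83 86 83]
336 [ 599.6 -229.3  202.7] [85 86 85]
325 [ 594.  -229.3  202.4] [84 84 84]
327 [ 594.5 -229.3  203.1] [84 84 86]
329 [ 594.8 -229.3  204.1] [87 88 87]
331 [ 596.2 -229.3  203.7] [86 85 84]
333 [ 598.3 -229.3  202.3] [84 86 85]
335 [ 599.1 -229.3  202.7] [87 86 85]
337 [ 599.9 -229.3  203. ] [85 85 84]
339 [ 602.2 -229.3  201.5] [91 96 95]
341 [ 769.6 -229.6   -1.8] [159 171 171]
343 [ 7.715e+02 -2.296e+02 -5.000e-01] [176 189 190]
345 [ 775.3 -229.6   -1.5] [177 191 192]
347 [ 7.773e+02 -2.296e+02 -3.000e-01] [172 187 190]
349 [ 7.805e+02 -2.296e+02 -5.000e-01] [172 189 191]
```

Request:
apply_moves(hand=[-1, -1, -1, -1, -1], dp=[[-0.1, -2, 0], [-0.1, -2, 0], [-0.06, -1.08, 0], [0, 0, 1], [0, 0, 1]], dr=[[0, 0, 0], [0, 0, 0], [0, 0, 0], [0, 0, 0], [0, 0, 0]])

```text
time: 45.37
tcp_pos: [579.2, -280.5, 169.8]
orientation: [0.0, 1.0, 0.0, 0.0]
ft_force: [-0.4, 0.7, -1.8]
width: 48.2
```

Request:
apply_moves(hand=[-1, -1, -1, -1, -1], dp=[[0, 0, 0.7], [0, 0, 0.5], [0, 0, 0.5], [0, 0, 0], [0, 0, 0]], dr=[[0, 0, 0], [0, 0, 0], [0, 0, 0], [0, 0, 0], [0, 0, 0]])

```text
time: 45.78
tcp_pos: [579.3, -280.5, 153.5]
orientation: [-0.0, 1.0, 0.0, -0.0]
ft_force: [0.0, -0.0, -1.9]
width: 48.2
```

```bash
python3 - <<'E'
from h import *
to(579.4,-279.9,145)
E
```

```text
tcp [ 579.3 -280.5  153.5] rpy-axes [-1.    -0.001  0.   ] [-0.  0. -1.] f [ 0.  -0.  -1.9] w 48.2 t 45.8
tool delta cm [-0.01  0.06  0.85]
```

Threaded (underside at ~106 mm, no force). Seating it with a light press.

Request:
apply_moves(hand=[-1, -1, -1, -1, -1], dp=[[0, 0, 0.3], [0, 0, 0.2], [0, 0, 0.2], [0, 0, 0.2], [0, 0, 0.1]], dr=[[0, 0, 0], [0, 0, 0], [0, 0, 0], [0, 0, 0], [0, 0, 0]])

```text
time: 46.2
tcp_pos: [579.5, -280.9, 145.0]
orientation: [-0.0, 1.0, -0.0, 0.001]
ft_force: [-4.0, 2.4, 13.3]
width: 48.6
```

Request:
apply_moves(hand=[-1, -1, -1, -1, -1], dp=[[0, 0, 0], [0, 0, 0], [0, 0, 0], [0, 0, 0], [0, 0, 0]], dr=[[0, 0, 0], [0, 0, 0], [0, 0, 0], [0, 0, 0], [0, 0, 0]])

```text
time: 46.62
tcp_pos: [579.4, -280.9, 145.1]
orientation: [-0.0, 1.0, -0.0, 0.001]
ft_force: [-2.8, 1.7, 6.9]
width: 48.2
```

Request:
apply_moves(hand=[0.6, 0.6, 0.6, 0.6, 0.6], dp=[[0, 0, 0], [0, 0, 0], [0, 0, 0], [0, 0, 0], [0, 0, -1]], dr=[[0, 0, 0], [0, 0, 0], [0, 0, 0], [0, 0, 0], [0, 0, 0]])

```text
time: 47.03
tcp_pos: [578.5, -280.4, 151.9]
orientation: [-0.0, 1.0, 0.001, -0.002]
ft_force: [-0.1, -0.5, -0.2]
width: 68.5
```

Request:
apply_moves(hand=[0.6, 0.6, 0.6, 0.6, 0.6], dp=[[0, 0, -3], [0, 0, -4], [0, 0, -2], [1, 3.5, 0], [1.2, 3.7, 0]], dr=[[0, 0, 0], [0, 0, 0], [0, 0, 0], [0, 0, 0], [0, 0, 0]])

```text
time: 47.45
tcp_pos: [557.3, -209.5, 245.2]
orientation: [0.001, 1.0, -0.001, 0.002]
ft_force: [0.8, 1.5, -0.1]
width: 68.2
```

Request:
apply_moves(hand=[-1, -1, -1, -1, -1], dp=[[1.2, 3.7, 0], [1.2, 3.7, 0], [1.2, 3.7, 0], [1.2, 3.7, 0], [1.2, 3.7, 0]], dr=[[0, 0, 0], [0, 0, 0], [0, 0, 0], [0, 0, 0], [0, 0, 0]])

```text
time: 47.87
tcp_pos: [496.3, -22.3, 244.4]
orientation: [0.0, 1.0, -0.0, 0.001]
ft_force: [0.7, 0.5, 1.4]
width: 7.6
```

Request:
apply_moves(hand=[-1, -1, -1, -1, -1], dp=[[1.2, 2.5, 0], [1, 1, 0], [0, 0, 0], [0, 0, 0], [0, 0, 0]], dr=[[0, 0, 0], [0, 0, 0], [0, 0, 0], [0, 0, 0], [0, 0, 0]])

```text
time: 48.28
tcp_pos: [475.7, 10.5, 244.0]
orientation: [0.0, 1.0, -0.0, 0.0]
ft_force: [-0.1, -0.7, -1.6]
width: 0.3
```

```bash
python3 - <<'E'
from h import *
t=shot('top');print('cap');blobs(t,150,165,(390,440,170,240))
def door(d,lo):
    W=cloud(d);m=(W[...,2]>lo)&(W[...,2]<136)&(W[...,0]>440)&(W[...,0]<690)&(W[...,1]>-165)&(W[...,1]<70)
    n,l,st,c=cv2.connectedComponentsWithStats(m.astype(np.uint8),connectivity=8);i=1+st[1:,4].argmax();p=W[l==i]
    r=cv2.minAreaRect(p[:,:2].astype(np.float32));print(len(p),r,cv2.boxPoints(r).round(0).tolist())
    vx,vy,x,y=cv2.fitLine(p[:,:2].astype(np.float32),2,0,.01,.01).ravel();print('angle',np.arctan2(vy,vx),x,y)
door(t,122);w=shot('wrist');door(w,125)
to(455,15,91)
E
```

```text
cap
px [426.4 203.2] n 312 mean [ 577.8 -281.8  158. ] encl [ 578.6 -283.2] d 54.2
31 ((470.2066345214844, -148.0143280029297), (19.14529800415039, 10.731993675231934), 88.3180160522461) [[465.0, -157.0], [475.0, -158.0], [476.0, -139.0], [465.0, -138.0]]
angle 1.4803172 470.3656 -148.73251
2526 ((482.1790771484375, -53.89520263671875), (205.39633178710938, 12.483000755310059), 83.3007583618164) [[464.0, -155.0], [476.0, -157.0], [500.0, 47.0], [488.0, 49.0]]
angle 1.4415765 482.08832 -58.928146
tcp [475.7  10.3 243.6] rpy-axes [-1.     0.001 -0.   ] [ 0. -0. -1.] f [ 0.  -0.1  0.9] w -0.1 t 48.4
tool delta cm [ 2.07  0.47 15.26]
```

The cap top is at z=158.0, which is exactly seated. The door is at about 1.44 rad. Working out the pushing arc.

```bash
python3 - <<'E'
from h import *
H=np.array([471,-151.]);r=165
def c(t,extra=0):
    n=np.array([-np.sin(t),np.cos(t)]);return H+r*np.array([np.cos(t),np.sin(t)])+n*(4+11*abs(np.sin(t))+14.5*abs(np.cos(t))+extra)
th=[1.44]+list(np.arange(1.33,0.1,-0.11))+[0.1,0.06,0.02,0]
p=c(1.44);print('start',p)
for t in th[1:]:
    q=c(t);d=q-p;print(round(t,2),q.round(0),'tool',(-d[0]/10).round(2),(d[1]/10).round(2));p=q
to(458,12,91)
E
```

```text
start [475.86620205  14.78137869]
1.33 [493.  14.] tool -1.69 -0.12
1.22 [510.  11.] tool -1.68 -0.3
1.11 [526.   6.] tool -1.66 -0.48
1.0 [542.  -1.] tool -1.62 -0.66
0.89 [558.  -9.] tool -1.56 -0.84
0.78 [573. -19.] tool -1.48 -1.01
0.67 [587. -31.] tool -1.37 -1.19
0.56 [599. -45.] tool -1.25 -1.35
0.45 [610. -60.] tool -1.1 -1.5
0.34 [619. -76.] tool -0.94 -1.63
0.23 [627. -93.] tool -0.75 -1.74
0.12 [ 632. -112.] tool -0.55 -1.84
0.1 [ 633. -115.] tool -0.08 -0.34
0.06 [ 635. -122.] tool -0.13 -0.69
0.02 [ 636. -129.] tool -0.1 -0.7
0 [ 636. -132.] tool -0.04 -0.35
tcp [475.7  10.3 243.6] rpy-axes [-1.     0.001 -0.   ] [ 0. -0. -1.] f [ 0.  -0.1  0.9] w -0.1 t 48.4
tool delta cm [ 1.77  0.17 15.26]
```

Request:
apply_moves(hand=[-1, -1, -1, -1, -1], dp=[[1, 0.1, 0], [0.8, 0.07, 0], [0, 0, 3], [0, 0, 4], [0, 0, 4]], dr=[[0, 0, 0], [0, 0, 0], [0, 0, 0], [0, 0, 0], [0, 0, 0]])

```text
time: 48.8
tcp_pos: [457.4, 12.4, 133.0]
orientation: [0.0, 1.0, -0.0, 0.001]
ft_force: [1.6, 0.2, -1.1]
width: -0.2
```

Request:
apply_moves(hand=[-1, -1, -1, -1, -1], dp=[[0, 0, 3], [0, 0, 1.2], [0, 0, 0], [0, 0, 0], [0, 0, 0]], dr=[[0, 0, 0], [0, 0, 0], [0, 0, 0], [0, 0, 0], [0, 0, 0]])

```text
time: 49.22
tcp_pos: [457.9, 12.5, 92.7]
orientation: [0.0, 1.0, -0.0, 0.001]
ft_force: [0.4, 0.4, 0.2]
width: 0.0
```

Request:
apply_moves(hand=[-1, -1, -1, -1, -1], dp=[[-1.7, 0.1, 0], [-1.75, 0.05, 0], [-1.7, -0.3, 0], [-1.66, -0.48, 0], [-1.62, -0.66, 0]], dr=[[0, 0, 0], [0, 0, 0], [0, 0, 0], [0, 0, 0], [0, 0, 0]])

```text
time: 49.63
tcp_pos: [542.8, -0.1, 93.2]
orientation: [-0.0, 1.0, -0.0, 0.001]
ft_force: [-0.7, 0.9, -0.2]
width: 0.1
```

Request:
apply_moves(hand=[-1, -1, -1, -1, -1], dp=[[-1.56, -0.84, 0], [-1.48, -1.0, 0], [-1.37, -1.2, 0], [-1.25, -1.35, 0], [-1.1, -1.5, 0]], dr=[[0, 0, 0], [0, 0, 0], [0, 0, 0], [0, 0, 0], [0, 0, 0]])

```text
time: 50.05
tcp_pos: [610.3, -59.5, 93.4]
orientation: [-0.0, 1.0, -0.0, 0.001]
ft_force: [-1.9, 1.0, 0.8]
width: -0.3
```

```bash
python3 - <<'E'
from h import *
to(619,-76,92)
w=shot('wrist');W=cloud(w);m=(W[...,2]>122)&(W[...,2]<136)&(W[...,0]>440)&(W[...,0]<690)&(W[...,1]>-165)&(W[...,1]<70)
n,l,st,c=cv2.connectedComponentsWithStats(m.astype(np.uint8),connectivity=8);p=W[m]
print(len(p),cv2.boxPoints(cv2.minAreaRect(p[:,:2].astype(np.float32))).round(0).tolist())
E
```

```text
tcp [610.3 -59.5  93.4] rpy-axes [-1.    -0.001 -0.002] [ 0.002 -0.001 -1.   ] f [-1.9  1.   0.8] w -0.3 t 50.0
tool delta cm [-0.87 -1.65  0.14]
15936 [[506.0, -133.0], [557.0, -177.0], [658.0, -56.0], [607.0, -13.0]]
```

Request:
apply_moves(hand=[-1, -1, -1, -1, -1], dp=[[-0.94, -1.63, 0], [-0.75, -1.74, 0], [-0.55, -1.6, 0], [-0.08, -0.5, 0], [0, 0, 0]], dr=[[0, 0, 0], [0, 0, 0], [0, 0, 0], [0, 0, 0], [0, 0, 0]])

```text
time: 50.52
tcp_pos: [632.7, -114.5, 92.7]
orientation: [0.001, 1.0, -0.0, 0.001]
ft_force: [0.1, 1.0, -0.2]
width: 0.4
```

Request:
apply_moves(hand=[-1, -1, -1, -1, -1], dp=[[-0.05, -0.35, 0], [-0.05, -0.35, 0], [-0.05, -0.35, 0], [-0.05, -0.35, 0], [0, 0, 0]], dr=[[0, 0, 0], [0, 0, 0], [0, 0, 0], [0, 0, 0], [0, 0, 0]])

```text
time: 50.93
tcp_pos: [634.1, -122.2, 92.4]
orientation: [-0.001, 1.0, 0.004, -0.001]
ft_force: [-0.2, 23.1, 15.6]
width: -0.2
```

```bash
python3 - <<'E'
from h import *
to(636,-132,92)
E
```

```text
tcp [ 634.1 -122.2   92.4] rpy-axes [-1.    -0.002  0.001] [-0.001  0.008 -1.   ] f [-0.2 23.1 15.6] w -0.2 t 50.9
tool delta cm [-0.18 -0.98  0.03]
```

```bash
python3 - <<'E'
from h import *
w=shot('wrist');s=shot('scene')
a=cv2.resize(w['frame'][20:400,180:560],(560,560))
b=cv2.resize(s['frame'][130:250,60:260],(800,480),interpolation=cv2.INTER_CUBIC)
cv2.imwrite('pics/w10.png',w['frame']);cv2.imwrite('pics/s10.png',b)
W=cloud(shot('top'));
for lo in (100,):
    m=(W[...,2]>115)&(W[...,2]<136)&(W[...,0]>450)&(W[...,0]<700)&(W[...,1]>-185)&(W[...,1]<-90);p=W[m]
    print(len(p));[print(x,p[abs(p[:,0]-x)<8][:,1].round(0)) for x in range(470,690,20)]
E
```

```text
0
470 []
490 []
510 []
530 []
550 []
570 []
590 []
610 []
630 []
650 []
670 []
```

View pics/w10.png

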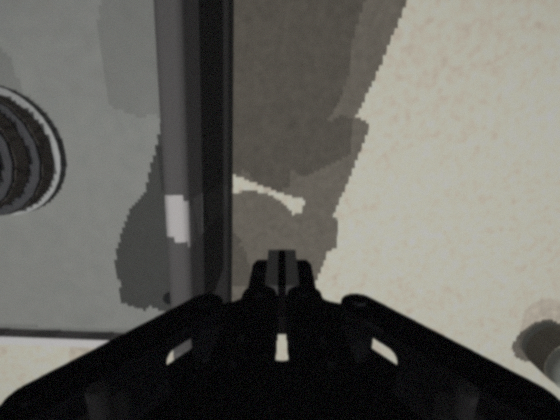

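View pics/s10.png

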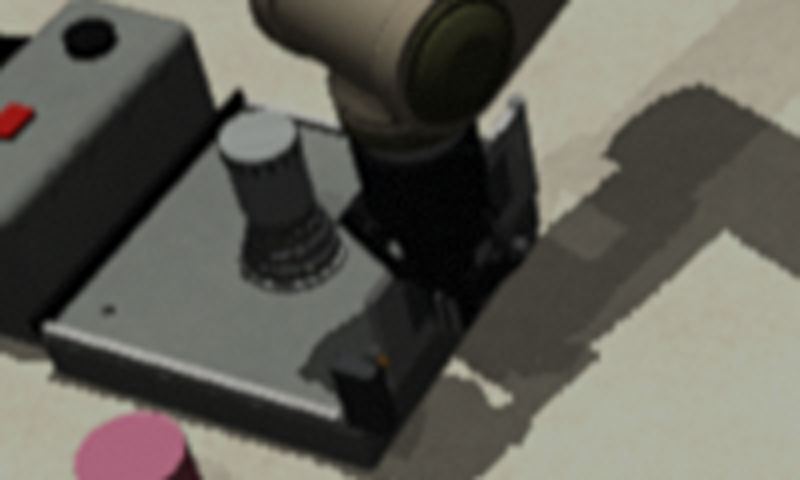

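The wrist and scene views show the gripper's side linkage (wrist image ≈(190,310)) riding over the door's top edge. That explains the 15 N of lift. I'll back off and raise, so only the fingertips push the panel's upper part.

Request:
apply_moves(hand=[-1, -1, -1, -1, -1], dp=[[0, 1, 0], [0, 1.5, 0], [0, 0.5, -1], [0, 0, -1.2], [0, 0, -0.6]], dr=[[0, 0, 0], [0, 0, 0], [0, 0, 0], [0, 0, 0], [0, 0, 0]])

```text
time: 51.5
tcp_pos: [634.9, -97.6, 121.9]
orientation: [-0.0, 1.0, -0.001, 0.001]
ft_force: [-0.4, -0.2, 0.9]
width: -0.1
```

Request:
apply_moves(hand=[-1, -1, -1, -1, -1], dp=[[0, 0, 0], [0, 0, 0], [0, 0, 0], [0, 0, 0], [0, 0, 0]], dr=[[0, 0, 0], [0, 0, 0], [0, 0, 0], [0, 0, 0], [0, 0, 0]])

```text
time: 51.92
tcp_pos: [634.1, -97.8, 119.1]
orientation: [0.0, 1.0, 0.0, -0.0]
ft_force: [0.0, -0.3, 0.4]
width: 0.1
```

```bash
python3 - <<'E'
from h import *
to(636,-122,120)
w=shot('wrist');W=cloud(w)
for x in range(540,625,15):
    m=(W[...,2]>118)&(W[...,2]<136)&(abs(W[...,0]-x)<4)&(W[...,1]>-200)&(W[...,1]<-80);q=W[m]
    if len(q): print(x,len(q),np.percentile(q[:,1],[2,50,98]).round(1),np.median(q[:,2]).round(1))
m=(W[...,2]>125)&(W[...,2]<134)&(W[...,0]>530)&(W[...,0]<620)&(W[...,1]>-170)&(W[...,1]<-90);q=W[m][:,:2].astype(np.float32)
vx,vy,x,y=cv2.fitLine(q,2,0,.01,.01).ravel();print(len(q),'ang',np.arctan2(vy,vx),x,y)
E
```

```text
tcp [634.1 -97.8 119.1] rpy-axes [-1.     0.     0.001] [-0.001  0.    -1.   ] f [ 0.  -0.3  0.4] w 0.1 t 51.9
tool delta cm [-0.19 -2.42 -0.1 ]
540 801 [-156.8 -150.9 -149. ] 128.5
555 716 [-157.5 -151.8 -149.8] 128.5
570 652 [-158.1 -152.6 -150.6] 128.5
585 585 [-158.9 -153.1 -151.3] 128.6
600 528 [-159.6 -153.9 -152.1] 128.6
615 481 [-160.3 -154.7 -152.8] 128.6
5557 ang -0.04958914 570.20996 -153.95525
```

```bash
python3 - <<'E'
from h import *
t=shot('top');W=cloud(t)
m=(W[...,2]>133)&(W[...,2]<139)&(W[...,1]<-400);m=cv2.morphologyEx(m.astype(np.uint8),cv2.MORPH_OPEN,np.ones((5,5)))>0
r=cv2.minAreaRect(W[m][:,:2].astype(np.float32));print('housing',r)
# lip on -x edge: line fit
for n,a,b in(('-x lip',440,465),('+x lip',690,720)):
    for d in (t,dict(np.load('last_wrist.npz'))):
        V=cloud(d);m=(V[...,2]>48)&(V[...,2]<58)&(V[...,0]>a)&(V[...,0]<b)&(V[...,1]>-400)&(V[...,1]<-165);q=V[m][:,:2].astype(np.float32)
        if len(q)>20:
            vx,vy,x,y=cv2.fitLine(q,2,0,.01,.01).ravel();print(n,len(q),'dir ang from y',np.arctan2(-vx,vy) if vy>0 else np.arctan2(vx,-vy),x,y)
# housing front edge: max y per x
V=W;m=(V[...,2]>132)&(V[...,2]<139)&(V[...,1]<-380);P=[]
for x in range(490,665,8):
    q=V[m&(abs(V[...,0]-x)<4)];P.append((x,q[:,1].max()))
P=np.array(P);print('front edge slope',np.polyfit(P[:,0],P[:,1],1))
E
```

```text
housing ((532.9893798828125, -477.07537841796875), (102.50959777832031, 31.008934020996094), 2.526782751083374)
-x lip 190 dir ang from y -0.039228875 457.4223 -298.52502
+x lip 122 dir ang from y -0.047973946 696.42 -332.5997
+x lip 1458 dir ang from y -0.04964371 701.3744 -254.61877
front edge slope [-5.44443847e-02 -3.80277287e+02]
```

The grinder is yawed about −0.049 rad and the door panel measures −0.0496, so the door is already at 0 relative to it. One gentle confirming push with the fingertips.

Request:
apply_moves(hand=[-1, -1, -1, -1, -1], dp=[[0, -1, 0], [0, -1, 0], [0, -0.5, 0], [0, -0.3, 0], [0, -0.2, 0]], dr=[[0, 0, 0], [0, 0, 0], [0, 0, 0], [0, 0, 0], [0, 0, 0]])

```text
time: 52.43
tcp_pos: [634.2, -128.5, 119.5]
orientation: [0.0, 1.0, 0.0, -0.0]
ft_force: [-0.6, -0.1, -0.6]
width: 0.2
```

Request:
apply_moves(hand=[-1, -1, -1, -1, -1], dp=[[0, -0.3, 0], [0, -0.3, 0], [0, -0.2, 0], [0, 0, 0], [0, 0, 0]], dr=[[0, 0, 0], [0, 0, 0], [0, 0, 0], [0, 0, 0], [0, 0, 0]])

```text
time: 52.85
tcp_pos: [634.3, -135.6, 119.5]
orientation: [-0.0, 1.0, 0.0, -0.0]
ft_force: [-0.4, -0.2, 0.3]
width: -0.4
```

Request:
apply_moves(hand=[-1, -1, -1, -1, -1], dp=[[0, -0.2, 0], [0, -0.1, 0], [0, -0.1, 0], [0, 0, 0], [0, 0, 0]], dr=[[0, 0, 0], [0, 0, 0], [0, 0, 0], [0, 0, 0], [0, 0, 0]])

```text
time: 53.27
tcp_pos: [634.3, -139.6, 119.6]
orientation: [-0.0, 1.0, 0.0, -0.0]
ft_force: [-0.1, 0.1, 0.5]
width: -0.2
```

Request:
apply_moves(hand=[-1, -1, -1, -1, -1], dp=[[0, -0.1, 0], [0, -0.1, 0], [0, -0.1, 0], [0, 0, 0], [0, 0, 0]], dr=[[0, 0, 0], [0, 0, 0], [0, 0, 0], [0, 0, 0], [0, 0, 0]])

```text
time: 53.68
tcp_pos: [634.3, -140.4, 119.5]
orientation: [-0.001, 1.0, 0.002, -0.0]
ft_force: [-0.3, 10.0, 2.1]
width: -0.2
```

Request:
apply_moves(hand=[-1, -1, -1, -1, -1], dp=[[0, -0.1, 0], [0, 0, 0], [0, 0, 0], [0, 0, 0], [0, 0, 0]], dr=[[0, 0, 0], [0, 0, 0], [0, 0, 0], [0, 0, 0], [0, 0, 0]])

```text
time: 54.1
tcp_pos: [634.3, -140.5, 119.5]
orientation: [-0.001, 1.0, 0.002, -0.0]
ft_force: [-1.2, 14.1, 2.9]
width: -0.1
```

Request:
apply_moves(hand=[-1, -1, -1, -1, -1], dp=[[0, 1, 0], [0, 2.5, 0], [0, 3.5, 0], [0, 3, -2], [0, 0, -3]], dr=[[0, 0, 0], [0, 0, 0], [0, 0, 0], [0, 0, 0], [0, 0, 0]])

```text
time: 54.52
tcp_pos: [632.8, -38.2, 167.5]
orientation: [-0.002, 1.0, 0.001, -0.003]
ft_force: [-0.3, -0.1, 0.5]
width: -0.1
```

Request:
apply_moves(hand=[-1, -1, -1, -1, -1], dp=[[0.5, 2, -3], [1.5, 3, -3], [2, 3.5, -1], [2, 3.5, 0], [2, 3.5, 0]], dr=[[0, 0, 0], [0, 0, 0], [0, 0, 0], [0, 0, 0], [0, 0, 0]])

```text
time: 54.93
tcp_pos: [554.4, 110.5, 238.3]
orientation: [0.0, 1.0, -0.0, 0.001]
ft_force: [1.2, 0.7, -0.4]
width: 0.0
```

Request:
apply_moves(hand=[-1, -1, -1, -1, -1], dp=[[2, 3, 0], [1, 1, 0], [0, 0, 0], [0, 0, 0], [0, 0, 0]], dr=[[0, 0, 0], [0, 0, 0], [0, 0, 0], [0, 0, 0], [0, 0, 0]])

```text
time: 55.35
tcp_pos: [526.1, 148.1, 237.3]
orientation: [0.0, 1.0, -0.0, 0.0]
ft_force: [0.3, -0.1, 1.0]
width: 0.2
```

```bash
python3 - <<'E'
from h import *
to(600,0,200)
t=shot('top');w=shot('wrist')
for d,lo in((t,118),(w,125)):
    W=cloud(d);m=(W[...,2]>lo)&(W[...,2]<136)&(W[...,0]>480)&(W[...,0]<675)&(W[...,1]>-175)&(W[...,1]<-130);q=W[m][:,:2].astype(np.float32)
    if len(q)>10:vx,vy,x,y=cv2.fitLine(q,2,0,.01,.01).ravel();print(len(q),'door ang',np.arctan2(vy,vx))
print('cap');blobs(t,150,165,(390,440,170,240));print('cover');blobs(t,80,95,(140,210,230,310));print('jars');blobs(t,50,72,(190,320,120,330));print('pink');blobs(t,80,95,(380,440,110,165))
im=t['frame'];cv2.imwrite('pics/end.png',cv2.resize(im[100:310,100:520],(800,400),interpolation=cv2.INTER_CUBIC))
E
```

```text
tcp [526.1 148.1 237.3] rpy-axes [-1.     0.001 -0.   ] [ 0. -0. -1.] f [ 0.3 -0.1  1. ] w 0.2 t 55.4
tool delta cm [ -7.4  -14.81   3.74]
270 door ang -0.047852375
cap
px [426.5 203.2] n 308 mean [ 577.8 -281.9  158.2] encl [ 578.3 -282.4] d 52.4
cover
px [169.  265.6] n 483 mean [438.2 397.3  88.1] encl [438.5 397.8] d 66.3
jars
px [276.4 157.6] n 134 mean [741.6 101.2  64.1] encl [743.3 100.9] d 38.4
px [214.2 164.6] n 134 mean [724.5 279.8  65. ] encl [725.9 279.9] d 36.8
px [190.4 173.2] n 16 mean [701.8 348.4  60.5] encl [704.6 350.7] d 27.9
px [214.5 243.5] n 114 mean [498.8 279.8  55.2] encl [499.  279.8] d 33.1
pink
px [405.8 136.2] n 398 mean [ 789.7 -268.8   84.7] encl [ 790.1 -269.1] d 67.3
```

View pics/end.png

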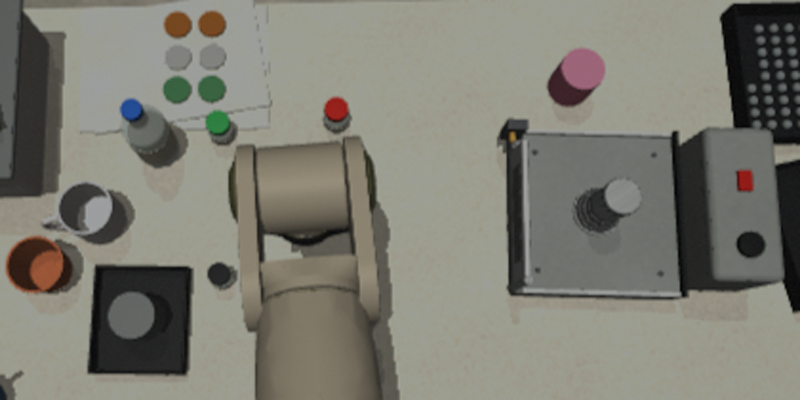

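Final view: the cover is in the tray at (131,316), the cap is on the stack at (620,197), and the door lies along the deck edge at the catch post (515,210). The jars, mug and pink cup are where they were. Handing in.

```bash
python3 -c "
from cell import robot;print(robot.sign_off())"
```

```text
the job is handed in; nothing more can be done
None
```

The grinder is set up and the job is handed in, after about 55 s of the 200 s allowed.

- **Cover:** it stands mouth down in the black tray at about (438, 398), with its top at 88 mm.
- **Wheels:** all four were on the table, and I stacked them 66, 58, 50, 42 mm from the bottom up. Each layer's top height and width matched when I checked it after release.
- **Cap:** its top measures 158 mm, as expected for fully down on the stack.
- **Door:** it measures −0.048 rad against a grinder yaw of about −0.048, so it is shut to within roughly 0.003 rad. A fingertip push of 10–14 N met a hard stop. I have no direct reading of the catch; I infer that it snapped from the angle and the stop.
- **Bystanders:** the jars' and pink cup's positions are unchanged, and the mug, pot and bottle look unmoved in the final picture. The arm hid the brush in that picture, so I did not recheck it, but nothing was moved near it.

**One slip:** on the first door push the gripper's side linkage rode on the door's top edge. The wrist read about 23 N sideways and 16 N upwards (28 N together), below the 40 N limit when read. I backed off, raised the gripper and repeated the push with the fingertips only.

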